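Grip a stuck spice jar in the board clamp

ROBOT

A 7-joint arm with a two-finger parallel gripper is mounted at the origin on a cart in front of the work surface, level with it; the furniture and walls round the work are solid. World frame = base frame: x ahead of the robot, y to its left, z up, the work surface at z = 0. Lengths are in mm, angles in rad, forces in N, time in s.
With the tool pointing down it reaches from about 425 to 950 mm from the base axis. Payload 16.7 kg.
Tool frame: the origin (TCP) lies between the finger pads; the fingertips stand ctrl.tips_ahead ahead of it and the grasp point (between the pads) lies 3 mm ahead of it (ctrl.tips_ahead is the distance from the TCP to the fingertips, in mm); y points along the fingers, z is the direction in which the jaws open and shut, and the axes are right-handed (so a half turn about y gives the same grasp; the last joint's range is limited). The gripper opens to 94 mm and grips with 3 to 60 N. Pads are 16 mm wide; open, the fingers measure 119 mm over their backs; the gripper's body (75 mm by 177 mm) begins 78 mm behind the grasp point.
Start: joints at [1.081, 0.426, 0.074, 1.606, -0.034, 1.111, -0.067], TCP at [224.944, -636.375, 190.067] pointing down, gripper open.
Joint ranges: [-2.85, 2.85], [-0.5, 2.14], [-1.23, 1.37], [0.21, 2.46], [-1.02, 4.16], [0.16, 2.05], [-2.73, 2.73]. Speed limits (rad/s): [1.89, 1.89, 2.39, 2.39, 3.01, 3.01, 3.01].

INTERFACE

Orientations are given as a unit quaternion [x, y, z, w].
In Python, from station import ctrl gives the robot as it stands. The module is installed in compiled form; this text tells all that it offers.
- The arm moves only by the tool drive_tool, never from a script. Its argument "rows" is a list of rows, each a list of 7 numbers: the shift along the tool's x, y, z in cm, then the turn, a rotation vector about the tool's x, y, z in degrees, then the finger opening in cm, from 0 to 9.4. In form: [[tx, ty, tz, wx, wy, wz, fingers], ...]. A call has 1 to 5 rows; each row shifts and turns the pose as measured when the row begins, along the tool's axes as they then stand; what a row does not reach is not made up. A row lasts 1/8 s, in which the tool goes at most 62.5 mm and 10.7 degrees, less where a joint would pass 70% of its speed; a pose out of reach is approached as far as the arm can. A call is refused whole if a number of a shift passes 6.25 or a number of a turn 10.7, either way. A call with a gripper value outside its range is refused whole. The fingers move at their own pace and stop on an object; "force" is the grip in N (left out, the last holds). Time passes only in rows, so rows that do not move let the fingers close. It gives the time, the measured TCP pose, the force and the opening at its end, in the units of the state.
- ctrl.observe(): the state, without advancing time (a new reading comes with each control period).
- ctrl.grab_frame(name): name is "scene" or "top"; returns a dict with "color" (480x640x3 uint8, red, green, blue), "depth" (480x640 float32, mm along the optical axis (not along the pixel's ray), 0 where there is no reading), "camera_matrix" (3x3 intrinsics, pixels), "origin" and "rotation" of the camera in the world. Camera axes: x right, y up, looking along -z (the intrinsics and any distortion apply to the point x, -y, -z); pixel columns grow to the right and rows downward; lengths in mm; the calibration is good to about 2 mm. A picture is of the moment at which its call begins.
- ctrl.sign_off(): hands the job in, once; it reports no verdict.
The state is a dict: "time_s": time; "q": joint angles; "qvel": joint speeds; "effort": joint torques, N m; "tcp_pos": TCP position; "ee_rot": TCP orientation; "contact_force": force on the tool from outside, world axes, zero at the start; "wrist_torque": the same for the moment, N m; "finger_gap": finger opening in mm.
Only numpy, scipy, OpenCV 4.12 (cv2) and the standard library are available. Lean on these libraries where they do the work, as an engineer would, in place of code of your own. Each camera call takes 0.05 s, during which the arm holds its last target.

TASK

The cap of the green-capped spice jar is stuck: stand the jar upright in the V-shaped cradle of the board clamp and let go of it, then pump the clamp's red trigger (squeeze it fully, let it spring back, squeeze again; never push the jaw itself along by hand) until the round spring pad meets the jar and is pressed in about halfway, so that the yellow half of its stem has just gone into the jaw; never press it all the way in, which would crush the jar. Finish while holding: keep the trigger squeezed just there, so that the jar stays gripped for me to twist off its cap. Leave the other things where they stand.

Things in the scene. Friction and masses are not known exactly. Their poses are not given: they have to be found in the camera images.
- jar: Spice jar with a green screw cap and a paper label, 46 mm in diameter, 106 mm tall, about 0.11 kg, standing upright and loose to the left of the clamp. Origin: centre of its underside; z up the jar.
- clamp: Bar clamp on a light wooden board (130 mm in its x, 315 mm in its y, 18 mm thick), fixed to the range top; origin under the board near its centre, z up. Its y axis runs from the red trigger (y about -0.11) to the V cradle (y about +0.12). Black guide channel from y = -0.151 to -0.060, top at z = 0.062; the bar sticks out behind it, below z = 0.06, back to y = -0.22.
- seat (a point): Point on the board's top (18 mm above the range) where the centre of the jar's underside belongs: there the jar touches both faces of the dark 120 degree V cradle, which opens towards the clamp's -y, is 54 mm wide and 45 mm tall above the board. A jar set down up to 15 mm short of it (towards the clamp's -y) is pushed home by the pad.
- grip_top (a point): Top middle of the fixed black grip, 125 mm above the range top, an upright plate 34 mm wide (clamp's x) and 10 mm thick, on the cradle side of the trigger. Grip and trigger measure 47 mm over both when released, 23 mm when squeezed. The trigger may be squeezed against it or simply pushed towards the cradle on its back.
- trigger (a joint): Red trigger plate on a slide along the clamp's +y; m: 0 released, 0.024 fully squeezed. A spring (2.4 N released, 3.8 N squeezed) returns it; let it back fully between strokes. Its pawl takes the toothed bar (teeth 7 mm apart) along towards the cradle only: the first stroke moves jaw and bar 17 to 24 mm, later full strokes about 21 mm net (it may settle back 3 mm on letting go). Back face at the clamp's y = -0.119 when released.
- trigger_back (a point): Middle of the trigger's back face (facing away from the cradle), 105 mm above the range top; moves with it. The plate is 34 mm wide in the clamp's x, 10 mm thick in its y, and stands from 71 to 127 mm above the range top.
- jaw (a joint): Dark steel moving jaw with its toothed bar, sliding along the clamp's y; m: 0 = fully open (72 mm between pad and seated jar), grows towards the cradle. Only a drag of 2.5 N keeps it where it is pumped, so real pressure on the jar lasts only while the trigger is held in. 34 mm wide, top 85 mm above the range. Not to be pushed by hand.
- pad (a joint): Round black rubber pad, 32 mm in diameter, on a sprung stem in front of the jaw; m: 0 = free, grows as it is pressed back towards the jaw, 0.020 = bottomed. Spring 0.7 N per mm. Of the 20 mm of stem, the 10 mm next to the jaw are yellow, the rest white; at 0.010 the yellow has just gone in.
- pad_face (a point): Centre of the pad's front face, 50 mm above the range top, facing the cradle.
- grinder: Bystander: pepper grinder, glass foot and steel head, 54 mm in diameter, 136 mm tall, right of the clamp. Origin: centre of its underside.
- timer: Bystander: white kitchen timer, 66 mm in diameter, 60 mm tall, behind the clamp. Origin: centre of its underside.
- mug: Bystander: pale mug, green inside, 86 x 122 x 96 mm with its handle, behind the clamp. Origin: under its middle.
- bowl: Bystander: small bowl with dark blue diamonds, 73 x 91 x 46 mm, behind the clamp at the right. Origin: centre of its underside.
There are look-alikes about, which are no part of the job. What is shaped like the jar but blue is not meant.

How it is judged (in metres and radians):
On the way, in this order (a step that is already met when the one before it is completed fails the run):
1. the jar stands upright in the cradle and has been let go (horizontal distance between jar and seat below 0.02 m and angle between jar's own z axis and vertical below 0.12 rad and height (world z) of jar between 0.01 and 0.026 m and contact force between the fingers and jar below 0.2 N), for 0.2 s.
2. the pad, driven by the trigger, presses the jar (contact force between pad and jar above 1 N), for 0.1 s.
At the end, for the whole second after the job is handed in: The jar stands upright on the board (within 0.12 rad) within 8 mm of the seat, the pad is pressed in 6 to 16.5 mm and presses the jar with 4.2 to 11.5 N, and the fingers still hold the trigger squeezed (more than 2 N on it, more than 2 mm in) without touching the jar (horizontal distance between jar and seat below 0.008 m and angle between jar's own z axis and vertical below 0.12 rad and height (world z) of jar between 0.01 and 0.026 m and contact force between pad and jar between 4.2 and 11.5 N and value of joint pad between 0.006 and 0.0165 m and contact force between the fingers and trigger above 2 N and value of joint trigger above 0.002 m and contact force between the fingers and jar below 0.2 N and linear speed of jar below 0.02 m/s); the arm keeps its last pose, push and grip.
It fails at once if the jar is squeezed too hard: pad bottomed, more than 16 N (contact force between pad and jar above 16 N).
It fails at once if the jaw or pad is pushed by the hand (more than 3 N) (contact force between any of the fingers, the arm and jaw above 3 N).
It fails at once if a bystander is moved more than 40 mm (distance of any of grinder, timer, mug, bowl from where it was at the start of the episode above 0.04 m).
It also fails if it takes over 67 s, if anything falls off the work surface, if the arm or the gripper's body presses on something with over 40 N, if the wrist force passes 120 N, or if a joint passes its speed limit or range.

## Working session

There is one attempt and no reset: what is moved stays moved. The work goes in short steps, Python scripts to look and compute and a tool call to move; the robot and the scene stay as the last step left them, time stands still between calls to the robot, and variables do not carry over. Pictures are saved under pics/ and viewed, and the job is handed in when it is done.

Besides the shell and the picture viewer there is one more tool, called after "Call:" by a JSON object that holds its "op" and its "data", one argument or row to a line. drive_tool: Moves the arm, as the interface text tells. Its arguments: {"type":"object","properties":{"rows":{"type":"array","items":{"type":"array","items":{"type":"number"}}},"force":{"type":"number"}},"required":["rows"]}

```bash
mkdir -p pics; cat > h.py <<'E'
import numpy as np, cv2, json
from station import ctrl
from scipy.spatial.transform import Rotation as R
def grab(n):
    f=ctrl.grab_frame(n); np.savez('%s.npz'%n,**f); return f
def load(n): return dict(np.load('%s.npz'%n))
def save(im,p): cv2.imwrite('pics/'+p,cv2.cvtColor(im,cv2.COLOR_RGB2BGR))
def ray(f,u,v):
    K=np.array(f['camera_matrix']); Rm=np.array(f['rotation'])
    if Rm.shape!=(3,3): Rm=R.from_quat(Rm).as_matrix()
    d=np.array([(u-K[0,2])/K[0,0],-(v-K[1,2])/K[1,1],-1.])
    return np.array(f['origin']),Rm@d
def onz(f,u,v,z):
    o,d=ray(f,u,v); return o+d*(z-o[2])/d[2]
def dep(f,u,v):
    o,d=ray(f,u,v); return o+d*float(f['depth'][int(v),int(u)])
def proj(f,p):
    K=np.array(f['camera_matrix']); Rm=np.array(f['rotation'])
    if Rm.shape!=(3,3): Rm=R.from_quat(Rm).as_matrix()
    c=Rm.T@(np.array(p)-f['origin']); return K[0,0]*c[0]/-c[2]+K[0,2], K[1,2]-K[1,1]*c[1]/-c[2]
E
python3 - <<'E'
from h import *
s=ctrl.observe(); print(s, ctrl.tips_ahead)
for n in('scene','top'):
    f=grab(n); save(f['color'],n+'0.png'); print({k:(v if np.size(v)<20 else np.shape(v)) for k,v in f.items()})
E
```

```text
{'time_s': 0.0, 'q': array([ 1.08149889,  0.42674076,  0.07386632,  1.60660946, -0.03409569,
        1.11079571, -0.06713801]), 'qvel': array([-0.00117578,  0.00110383, -0.00075873, -0.00127814,  0.00038541,
        0.00064078,  0.00019114]), 'effort': array([ 1.03309390e-03, -9.35821509e+01,  3.66732560e+00, -4.54183924e+01,
       -4.86480491e-02,  2.02611502e-02,  1.75683354e-04]), 'tcp_pos': array([ 224.77916021, -635.98532708,  189.3691676 ]), 'ee_rot': array([-0.11964505,  0.69737334, -0.69648772,  0.11941664]), 'contact_force': array([-0.22899279, -0.60341991,  0.89214988]), 'wrist_torque': array([-0.03071089,  0.00497593, -0.02278575]), 'finger_gap': 94.09485724267314} 22.0
{'color': (480, 640, 3), 'depth': (480, 640), 'camera_matrix': array([[580.48663144,   0.        , 325.22473599],
       [  0.        , 580.48663144, 249.27903833],
       [  0.        ,   0.        ,   1.        ]]), 'origin': array([-312.93759326,  671.55477579,  595.45164063]), 'rotation': array([-0.23723091,  0.48288166,  0.76375879, -0.35667816])}
{'color': (480, 640, 3), 'depth': (480, 640), 'camera_matrix': array([[461.22825163,   0.        , 319.14476838],
       [  0.        , 461.22825163, 234.12373993],
       [  0.        ,   0.        ,   1.        ]]), 'origin': array([ 420.85843427,  -12.27312247, 1044.53945059]), 'rotation': array([-0.04300301,  0.02730655,  0.71237726, -0.69994553])}
```

View pics/scene0.png

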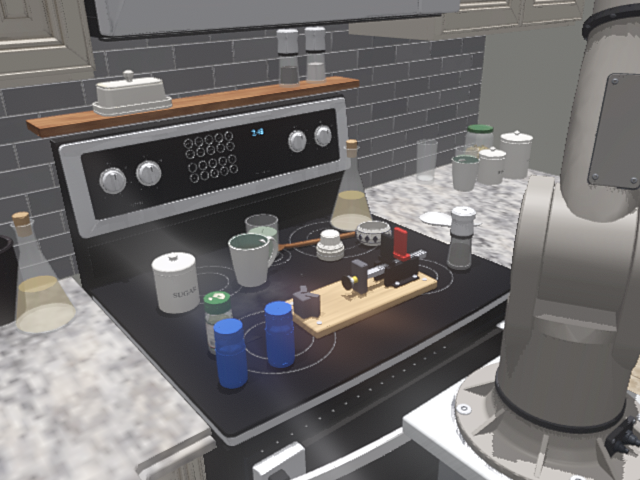

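View pics/top0.png

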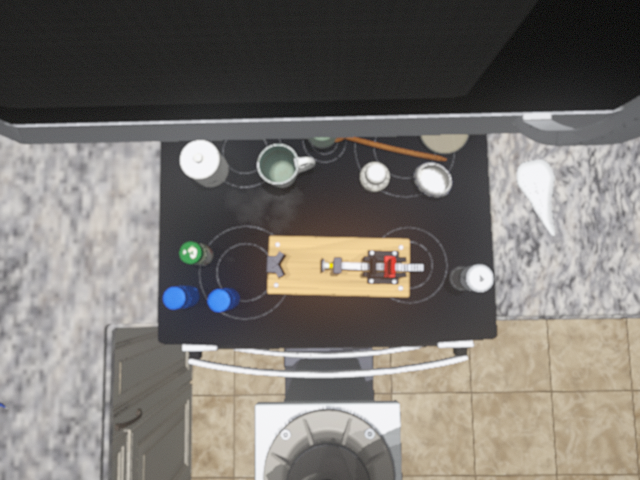

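Top view: the green-capped jar is at (192,253), the blue look-alikes are at (180,298) and (222,300), and the clamp board spans x 267–410 with the cradle at (277,264) and the red trigger at (390,266). In the scene view the jar is at (217,320), the blue jars at (231,355) and (279,335), and a green-lidded container sits far off on the counter at (480,130).

Candidates: green cap top (192,253), blue (180,298), blue (222,300), far green lid scene (480,130), green-inside mug top (278,165). I choose the green cap at top (192,253), and will check it in a close crop.

```bash
python3 - <<'E'
from h import *
t=load('top'); s=load('scene')
a=cv2.resize(t['color'][225:320,160:300],None,fx=4,fy=4); 
b=cv2.resize(s['color'][280:390,195:305],None,fx=3.4,fy=3.4)
h=max(a.shape[0],b.shape[0]); c=np.zeros((h,560,3),np.uint8);c[:a.shape[0]]=a
save(a,'c1.png'); save(b,'c2.png')
save(cv2.resize(t['color'][230:305,260:430],None,fx=4.5,fy=4.5,interpolation=cv2.INTER_CUBIC),'c3.png')
hsv=cv2.cvtColor(t['color'],cv2.COLOR_RGB2HSV)
m=cv2.inRange(hsv,(50,120,40),(80,255,255)); m[:, :170]=0; m[:,230:]=0;m[:230]=0
ys,xs=np.nonzero(m); print('cap px',xs.min(),xs.max(),ys.min(),ys.max())
c,r=cv2.minEnclosingCircle(np.c_[xs,ys].astype(np.float32)); print(c,r, onz(t,*c,106), onz(t,*c,106)-onz(t,c[0]+r,c[1],106))
print('depth', dep(t,*c))
hs=cv2.cvtColor(s['color'],cv2.COLOR_RGB2HSV)
m=cv2.inRange(hs,(50,100,30),(80,255,255)); m[:, :190]=0; m[:,240:]=0;m[:280]=0
ys,xs=np.nonzero(m); print('scene cap px',xs.min(),xs.max(),ys.min(),ys.max()); 
# board
m=cv2.inRange(hsv,(10,40,120),(28,200,255)); m[:225]=0;m[310:]=0;m[:,:255]=0;m[:,425:]=0
m=cv2.morphologyEx(m,cv2.MORPH_CLOSE,np.ones((25,25)))
cs=max(cv2.findContours(m,0,2)[0],key=cv2.contourArea)
rect=cv2.minAreaRect(cs); print(rect)
P=np.array([onz(t,*p,18) for p in cv2.boxPoints(rect)]); print(P.round(1)); print(P.mean(0), [np.linalg.norm(P[i]-P[i-1]) for i in range(4)])
# red trigger
m=cv2.inRange(hsv,(0,150,80),(6,255,255))|cv2.inRange(hsv,(172,150,80),(180,255,255)); m[:240]=0;m[300:]=0;m[:,:370]=0;m[:,:]=m
ys,xs=np.nonzero(m);print('red',xs.min(),xs.max(),ys.min(),ys.max())
E
```

```text
cap px 179 201 242 263
(190.240966796875, 252.32530212402344) 11.261295318603516 [482.17860045 272.80139583 106.        ] [ 0.41451325 23.23272325  0.        ]
depth [482.27747424 273.26105535 104.48668133]
scene cap px 221 221 300 300
((338.53863525390625, 265.9155578613281), (143.95718383789062, 60.56734848022461), 1.3971809148788452)
[[ 391.5  129.9   18. ]
 [ 526.2  126.    18. ]
 [ 512.4 -195.1   18. ]
 [ 378.9 -187.1   18. ]]
[452.26446942 -31.57553735  18.        ] [np.float64(317.27550823662034), np.float64(134.75600952356302), np.float64(321.39222403288807), np.float64(133.7065947629517)]
red 384 395 256 277
```

```bash
ls pics
```

```text
c1.png
c2.png
c3.png
scene0.png
top0.png
```

View pics/c1.png

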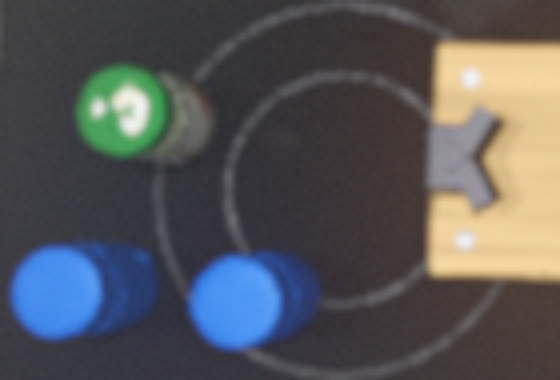

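View pics/c2.png

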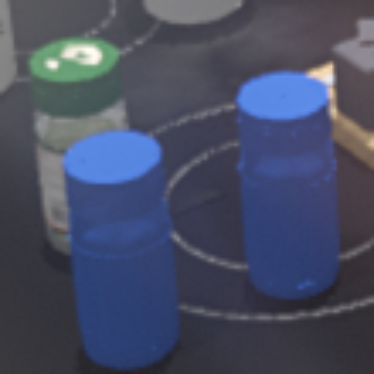

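View pics/c3.png

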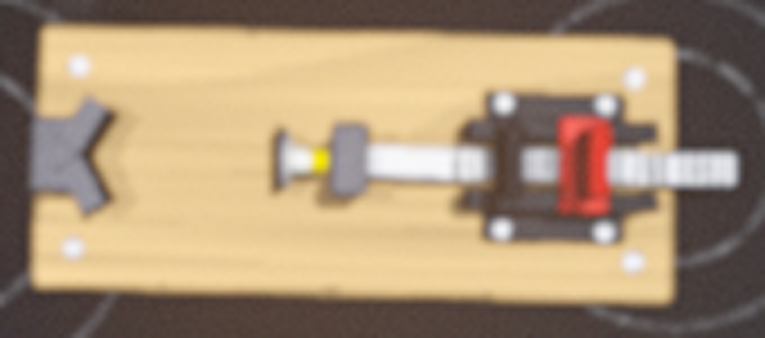

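```bash
python3 - <<'E'
from h import *
t=load('top'); s=load('scene')
print(R.from_quat(ctrl.observe()['ee_rot']).as_matrix().round(3))
hsv=cv2.cvtColor(t['color'],cv2.COLOR_RGB2HSV)
m=cv2.inRange(hsv,(10,40,120),(28,200,255)); m[:225]=0;m[310:]=0;m[:,:255]=0;m[:,425:]=0
def fit(pts): 
    vx,vy,x,y=cv2.fitLine(np.array(pts,np.float32)[:,:2],cv2.DIST_HUBER,0,.1,.01).ravel(); return vx,vy,x,y
L=[];Rr=[];
# long edges: columns 275..402
up=[];lo=[]
for u in range(276,402):
    v=np.nonzero(m[:,u])[0]
    up.append(onz(t,u,v.min()-.5,18)); lo.append(onz(t,u,v.max()+.5,18))
le=[];ri=[]
for v in range(244,292):
    u=np.nonzero(m[v])[0]
    le.append(onz(t,u.min()-.5,v,18)); ri.append(onz(t,u.max()+.5,v,18))
for n,q in zip(('up','lo','le','ri'),(up,lo,le,ri)): 
    f=fit(q);print(n,f.round(3) if hasattr(f,'round') else [round(float(x),3) for x in f])
def c(x,y): return 260+(x+.5)/4.5-.5,230+(y+.5)/4.5-.5
for n,p,z in (('Vapex',(80,155),63),('tipA',(113,113),63),('tipB',(106,208),63),('cradleback',(31,152),63),('padface',(275,160),66),('padlo',(275,160),50)):
    print(n,c(*p),onz(t,*c(*p),z).round(1))
for u,v in ((384,256),(395,256),(384,277),(395,277)): print('red',onz(t,u,v,127).round(1))
for px in ((180,298),(222,300),(476,279),(375,174)): print(px,dep(t,*px).round(0))
E
```

```text
[[-0.943 -0.     0.333]
 [-0.333  0.001 -0.943]
 [ 0.    -1.    -0.001]]
up [0.04, 0.999, 519.654, -20.162]
lo [0.042, 0.999, 385.238, -31.565]
le [0.999, -0.046, 462.936, 126.555]
ri [0.998, -0.064, 457.432, -190.65]
Vapex (277.3888888888889, 264.05555555555554) [456.6  98.7  63. ]
tipA (284.72222222222223, 254.72222222222223) [476.2  82.9  63. ]
tipB (283.1666666666667, 275.8333333333333) [431.4  86.6  63. ]
cradleback (266.5, 263.3888888888889) [458.5 122.   63. ]
padface (320.72222222222223, 265.1666666666667) [452.6   6.4  66. ]
padlo (320.72222222222223, 265.1666666666667) [453.1   6.7  50. ]
red [ 466.6 -120.6  127. ]
red [ 466.2 -142.3  127. ]
red [ 425.1 -119.3  127. ]
red [ 424.8 -141.   127. ]
(180, 298) [390. 293. 104.]
(222, 300) [384. 207. 104.]
(476, 279) [ 418. -297.  134.]
(375, 174) [ 648. -114.   61.]
```

```bash
python3 - <<'E'
from h import *
t=load('top'); s=load('scene')
x0,y0,x1,y1=280,220,440,330
save(cv2.resize(s['color'][y0:y1,x0:x1],None,fx=5,fy=5,interpolation=cv2.INTER_CUBIC),'c4.png')
C=np.array([452.2,-32.,0]); yd=np.array([.0415,.9991,0]); xd=np.array([.9991,-.0415,0])
def cl(p): p=p-C; return np.array([p@xd,p@yd,p[2]]).round(1)
print('axis pixels row scan of top depth in clamp frame')
for u in range(264,345,2): print(u,cl(dep(t,u,264)), end=' ')
E
```

```text
axis pixels row scan of top depth in clamp frame
264 [  0.5 169.1  -4.8] 266 [  0.6 164.5  -4.4] 268 [ -1.1 151.9  55.1] 270 [ -1.1 147.3  57.4] 272 [ -1.1 142.7  59.9] 274 [ -0.9 138.4  59.6] 276 [ -0.9 133.9  61.8] 278 [ -0.6 130.3  56. ] 280 [ -0.  127.7  40.2] 282 [  0.9 126.   15. ] 284 [  0.9 121.3  17. ] 286 [  1.1 116.9  15.9] 288 [  1.1 112.1  20.5] 290 [  1.3 107.9  17.5] 292 [  1.4 103.6  15.6] 294 [ 1.4 98.7 21.2] 296 [ 1.6 94.5 18. ] 298 [ 1.7 90.  18. ] 300 [ 1.8 85.5 18.3] 302 [ 1.9 81.  18.7] 304 [ 2.  76.7 17.6] 306 [ 2.1 72.2 18.6] 308 [ 2.4 68.  13.1] 310 [ 2.4 63.3 17.1] 312 [ 2.5 59.  14.8] 314 [ 2.6 54.5 15.2] 316 [ 2.6 49.9 18.3] 318 [ 2.7 45.5 19.6] 320 [ -32.1   18.4 1044.5] 322 [ 1.3 35.8 65.8] 324 [ 1.6 31.6 60.5] 326 [ 1.9 27.4 54.5] 328 [ 2.  23.1 56.4] 330 [ 2.2 18.8 53.4] 332 [ 2.2 14.5 54.7] 334 [ 1.3 10.5 84.3] 336 [ 1.4  6.3 83.9] 338 [ 1.5  2.2 83.5] 340 [ 1.6 -2.  84. ] 342 [ 2.6 -6.8 58.5] 344 [  2.8 -11.1  56.8]
```

View pics/c4.png

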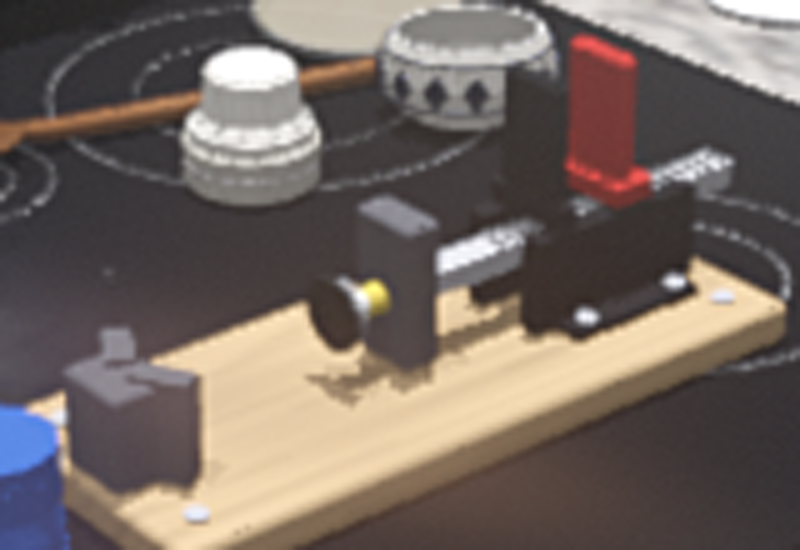

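Clamp measured: the cradle's inner apex is at about (456.6, 98.7), so the seat is at about (455, 72) with yaw −2.4°. The pad face is at y≈6.5 and the trigger's back face at y≈−142. The jar is at (482, 273). Starting the move.

```bash
cat >> h.py <<'E'
YAW=np.arctan2(-.0415,.9991)
RT=np.c_[[-.0415,-.9991,0],[0,0,-1],[.9991,-.0415,0]]
def plan(target,n=5,step=55,rot=True,stepr=10):
    s=ctrl.observe(); p=np.array(s['tcp_pos']); M=R.from_quat(s['ee_rot']).as_matrix()
    for i in range(n):
        d=np.array(target)-p; L=np.linalg.norm(d); d=d*min(1,step/L) if L>0 else d
        w=R.from_matrix(M.T@RT).as_rotvec(degrees=True) if rot else np.zeros(3); a=np.linalg.norm(w); w=w*min(1,stepr/a) if a>0 else w
        print((M.T@d/10).round(2).tolist(), w.round(2).tolist())
        p=p+d; M=M@R.from_rotvec(w,degrees=True).as_matrix()
    print('end',p.round(1))
def st():
    s=ctrl.observe(); M=R.from_quat(s['ee_rot']).as_matrix()
    print(round(s['time_s'],2),s['tcp_pos'].round(1),'F',s['contact_force'].round(1),'gap',round(s['finger_gap'],1),'roterr',R.from_matrix(M.T@RT).as_rotvec(degrees=True).round(2))
E
python3 -c "
from h import *
plan([420,-450,300])"
```

```text
[-4.64, -2.08, -2.08] [0.01, -10.0, -0.01]
[-4.93, -2.09, -1.25] [0.01, -10.0, -0.01]
[-5.08, -2.09, -0.37] [0.01, -10.0, -0.01]
[-5.06, -2.09, 0.52] [0.01, -10.0, -0.01]
[-4.9, -2.09, 1.39] [0.01, -10.0, -0.01]
end [ 409.  -460.5  293.8]
```

Call:
{"op": "drive_tool", "data": {
  "rows": [
    [-4.6,-2.1,-2.1,0,-10,0,7],
    [-4.9,-2.1,-1.25,0,-10,0,7],
    [-5.1,-2.1,-0.4,0,-10,0,7],
    [-5.1,-2.1,0.5,0,-10,0,7],
    [-4.9,-2.1,1.4,0,-10,0,7]
  ]
}}

```text
time_s: 0.72
tcp_pos: [407.6, -454.9, 293.6]
ee_rot: [-0.409, 0.58, -0.575, 0.408]
contact_force: [0.9, -0.8, 0.2]
finger_gap: 69.7
```

```bash
python3 -c "
from h import *
st();plan([500,-200,290])"
```

```text
0.72 [ 407.6 -454.9  293.6] F [ 0.9 -0.8  0.2] gap 69.7 roterr [  0.38 -17.06  -0.22]
[-5.5, 0.09, 0.05] [0.22, -10.0, -0.13]
[-5.41, 0.08, 1.0] [0.16, -7.06, -0.09]
[-5.24, 0.07, 1.66] [0.0, 0.0, -0.0]
[-5.24, 0.07, 1.66] [0.0, -0.0, 0.0]
[-4.88, 0.07, 1.54] [-0.0, -0.0, -0.0]
end [ 500. -200.  290.]
```

Call:
{"op": "drive_tool", "data": {
  "rows": [
    [-5.5,0.1,0,0.2,-10,-0.1,7],
    [-5.4,0.1,1,0.15,-7,-0.1,7],
    [-5.2,0.1,1.7,0,0,0,7],
    [-5.2,0,1.7,0,0,0,7],
    [-4.9,0,1.5,0,0,0,7]
  ]
}}

```text
time_s: 1.35
tcp_pos: [500.9, -191.5, 291.2]
ee_rot: [0.493, -0.507, 0.507, -0.493]
contact_force: [0.7, -1.2, 0.1]
finger_gap: 70.2
```

```bash
python3 -c "
from h import *
st();plan([482,273,280],n=9)"
```

```text
1.35 [ 500.9 -191.5  291.2] F [ 0.7 -1.2  0.1] gap 70.2 roterr [-0.04  0.74  0.04]
[-5.49, 0.13, -0.38] [-0.04, 0.74, 0.04]
[-5.48, 0.13, -0.45] [0.0, -0.0, -0.0]
[-5.48, 0.13, -0.45] [0.0, -0.0, 0.0]
[-5.48, 0.13, -0.45] [0.0, -0.0, 0.0]
[-5.48, 0.13, -0.45] [-0.0, -0.0, -0.0]
[-5.48, 0.13, -0.45] [0.0, -0.0, 0.0]
[-5.48, 0.13, -0.45] [0.0, -0.0, -0.0]
[-5.48, 0.13, -0.45] [0.0, -0.0, 0.0]
[-2.5, 0.06, -0.21] [0.0, -0.0, -0.0]
end [482. 273. 280.]
```

Call:
{"op": "drive_tool", "data": {
  "rows": [
    [-5.5,0.1,-0.4,0,0.7,0,7],
    [-5.5,0.1,-0.4,0,0,0,7],
    [-5.5,0.1,-0.4,0,0,0,7],
    [-5.5,0.1,-0.4,0,0,0,7],
    [-5.5,0.1,-0.4,0,0,0,7]
  ]
}}

```text
time_s: 1.98
tcp_pos: [490.2, 92.7, 285.1]
ee_rot: [0.49, -0.51, 0.51, -0.489]
contact_force: [1.3, 0.1, 0.6]
finger_gap: 69.9
```

Call:
{"op": "drive_tool", "data": {
  "rows": [
    [-5.5,0.1,-0.4,0,0,0,7],
    [-5.5,0.1,-0.4,0,0,0,7],
    [-4,0.1,-0.4,0,0,0,7],
    [0,0,0,0,0,0,7]
  ]
}}

```text
time_s: 2.48
tcp_pos: [481.7, 251.7, 281.3]
ee_rot: [-0.491, 0.509, -0.509, 0.491]
contact_force: [-0.6, -0.7, -0.4]
finger_gap: 69.9
```

```bash
python3 -c "
from h import *
st();plan([482,273,190],n=4)"
```

```text
2.48 [481.7 251.7 281.3] F [-0.6 -0.7 -0.4] gap 69.9 roterr [0.06 0.29 0.01]
[-1.25, 5.36, -0.02] [0.06, 0.29, 0.01]
[-0.88, 3.77, -0.02] [0.0, -0.0, -0.0]
[0.0, 0.0, 0.0] [0.0, -0.0, 0.0]
[0.0, 0.0, 0.0] [-0.0, -0.0, 0.0]
end [482. 273. 190.]
```

Call:
{"op": "drive_tool", "data": {
  "rows": [
    [-2.1,4,0,0,0.3,0,7],
    [0,4,0,0,0,0,7],
    [0,3,0,0,0,0,7],
    [0,0,0,0,0,0,7],
    [0,0,0,0,0,0,7]
  ]
}}

```text
time_s: 3.1
tcp_pos: [483.8, 270.1, 169.1]
ee_rot: [0.489, -0.511, 0.511, -0.488]
contact_force: [0.7, 0.4, 0.4]
finger_gap: 69.7
```

```bash
python3 -c "
from h import *
st();plan([482,273,76],n=3)
f=grab('scene'); save(cv2.resize(f['color'][180:400,120:380],None,fx=2.5,fy=2.5),'s1.png')"
```

```text
3.1 [483.8 270.1 169.1] F [0.7 0.4 0.4] gap 69.7 roterr [ 0.02 -0.19  0.08]
[-0.18, 5.5, -0.11] [0.02, -0.19, 0.08]
[-0.12, 3.82, -0.08] [-0.0, -0.0, -0.0]
[0.0, 0.0, 0.0] [-0.0, -0.0, -0.0]
end [482. 273.  76.]
```

View pics/s1.png

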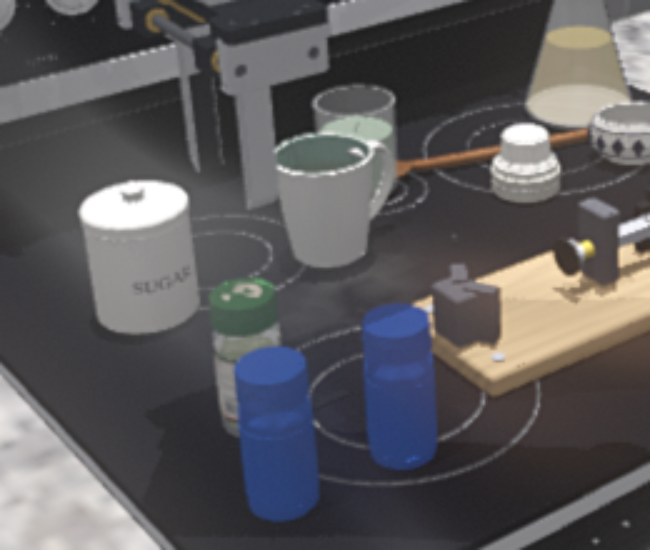

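```bash
python3 -c "
from h import *
f=load('scene')
for p in ([448,271,147],[519,269,147],[482,273,106],[482,273,0]):
  u,v=proj(f,p); print(p,round((u-120)*2.5),round((v-180)*2.5))
f=load('top'); print(proj(f,[482,273,106]))"
```

```text
[448, 271, 147] 264 256
[519, 269, 147] 214 219
[482, 273, 106] 242 292
[482, 273, 0] 256 421
(np.float64(190.14374478434365), np.float64(252.4140197488026))
```

```bash
python3 -c "
from h import *
f=load('scene')
for cx,cy in ((255,195),(255,170),(262,200),(250,195),(195,160),(195,140),(219,155),(300,50)):
  u,v=120+cx/2.5,180+cy/2.5; print((cx,cy),dep(f,u,v).round(0))
f=grab('scene');save(cv2.resize(f['color'][180:400,120:380],None,fx=2.5,fy=2.5),'s2.png');st()"
```

```text
(255, 195) [438. 279. 198.]
(255, 170) [437. 277. 215.]
(262, 200) [436. 275. 194.]
(250, 195) [440. 281. 198.]
(195, 160) [525. 275. 192.]
(195, 140) [521. 275. 208.]
(219, 155) [515. 262. 195.]
(300, 50) [403. 257. 300.]
3.2 [483.9 270.2 169.3] F [-1.   0.1  0.1] gap 70.2 roterr [-0.02 -0.2   0.07]
```

View pics/s2.png

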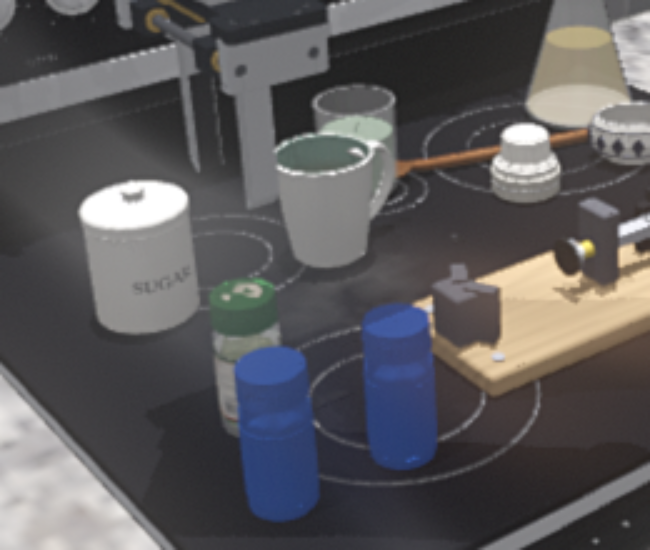

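```bash
python3 -c "
from h import *
f=load('scene');c=f['color'][225:310,185:250].astype(float)
c=np.clip((c/255)**.5*255*1.1,0,255).astype(np.uint8)
save(cv2.resize(c,None,fx=7,fy=7,interpolation=cv2.INTER_CUBIC),'s3.png')
for v in range(255,300,3): print(v,[dep(f,u,v).round(0).tolist() for u in (199,205,222)])"
```

```text
255 [[864.0, 116.0, -1.0], [853.0, 106.0, 0.0], [435.0, 279.0, 204.0]]
258 [[845.0, 126.0, 1.0], [838.0, 113.0, -0.0], [437.0, 279.0, 198.0]]
261 [[833.0, 132.0, -0.0], [826.0, 120.0, -1.0], [440.0, 278.0, 192.0]]
264 [[822.0, 138.0, -2.0], [810.0, 129.0, -1.0], [780.0, 101.0, 1.0]]
267 [[797.0, 151.0, 4.0], [796.0, 137.0, -0.0], [771.0, 106.0, -1.0]]
270 [[790.0, 155.0, 1.0], [782.0, 144.0, -0.0], [756.0, 115.0, -0.0]]
273 [[772.0, 165.0, 3.0], [765.0, 153.0, 2.0], [742.0, 123.0, 0.0]]
276 [[761.0, 170.0, 1.0], [754.0, 159.0, 0.0], [732.0, 129.0, -1.0]]
279 [[750.0, 176.0, 0.0], [742.0, 166.0, -0.0], [716.0, 138.0, 0.0]]
282 [[738.0, 183.0, 0.0], [728.0, 173.0, 1.0], [704.0, 145.0, 0.0]]
285 [[721.0, 192.0, 3.0], [719.0, 179.0, -1.0], [690.0, 153.0, 1.0]]
288 [[714.0, 196.0, -0.0], [705.0, 186.0, -0.0], [682.0, 158.0, -1.0]]
291 [[701.0, 203.0, 0.0], [695.0, 192.0, -1.0], [670.0, 165.0, -1.0]]
294 [[685.0, 211.0, 3.0], [680.0, 200.0, 1.0], [484.0, 261.0, 107.0]]
297 [[656.0, 225.0, 13.0], [495.0, 288.0, 106.0], [475.0, 267.0, 107.0]]
```

View pics/s3.png

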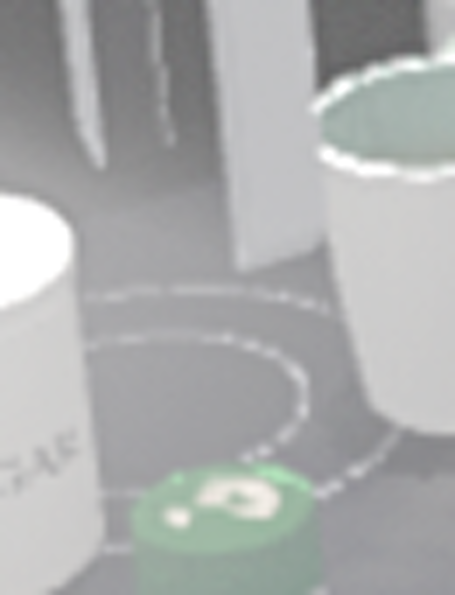

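The depth shows the fingertips at z≈190, while the state predicts about 147. x and y agree. I'll lower in steps and check again.

Call:
{"op": "drive_tool", "data": {
  "rows": [
    [-0.3,4,-0.2,0,0,0,7],
    [0,0,0,0,0,0,7],
    [0,0,0,0,0,0,7]
  ]
}}

```text
time_s: 3.58
tcp_pos: [484.5, 274.0, 133.2]
ee_rot: [0.487, -0.51, 0.513, -0.49]
contact_force: [0.4, 0.5, 0.1]
finger_gap: 70.3
```

```bash
python3 -c "
from h import *
st()
f=grab('scene');c=f['color'][225:340,175:265].astype(float)
c=np.clip((c/255)**.6*255*1.1,0,255).astype(np.uint8)
save(cv2.resize(c,None,fx=5,fy=5,interpolation=cv2.INTER_CUBIC),'s4.png')
for v in range(264,300,3): print(v,[dep(f,u,v).round(0).tolist() for u in (199,205,224)])"
```

```text
3.58 [484.5 274.  133.2] F [0.4 0.5 0.1] gap 70.3 roterr [-0.32 -0.26 -0.06]
264 [[522.0, 279.0, 156.0], [518.0, 270.0, 154.0], [437.0, 276.0, 187.0]]
267 [[521.0, 281.0, 151.0], [795.0, 137.0, 0.0], [436.0, 278.0, 182.0]]
270 [[791.0, 155.0, -0.0], [780.0, 145.0, 1.0], [438.0, 277.0, 176.0]]
273 [[772.0, 164.0, 3.0], [764.0, 154.0, 2.0], [434.0, 280.0, 173.0]]
276 [[765.0, 169.0, -1.0], [754.0, 159.0, 0.0], [438.0, 278.0, 165.0]]
279 [[754.0, 175.0, -2.0], [740.0, 167.0, 1.0], [440.0, 278.0, 159.0]]
282 [[737.0, 183.0, 1.0], [726.0, 174.0, 2.0], [444.0, 276.0, 151.0]]
285 [[725.0, 190.0, 1.0], [715.0, 181.0, 1.0], [691.0, 148.0, -1.0]]
288 [[711.0, 197.0, 2.0], [708.0, 185.0, -2.0], [675.0, 157.0, 2.0]]
291 [[701.0, 203.0, 0.0], [690.0, 194.0, 2.0], [666.0, 162.0, -0.0]]
294 [[689.0, 209.0, 0.0], [683.0, 199.0, -1.0], [483.0, 258.0, 106.0]]
297 [[658.0, 224.0, 12.0], [495.0, 288.0, 106.0], [472.0, 264.0, 107.0]]
```

View pics/s4.png

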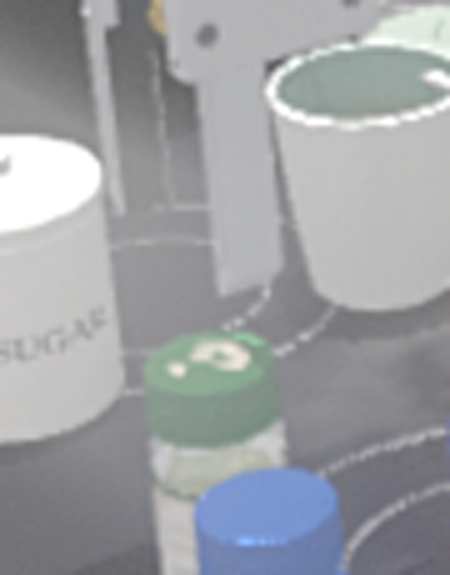

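Call:
{"op": "drive_tool", "data": {
  "rows": [
    [0,4,-0.2,-0.3,-0.2,0,7],
    [0,2.5,-0.1,0,0,0,7],
    [0,0,0,0,0,0,7],
    [0,0,0,0,0,0,7]
  ]
}}

```text
time_s: 4.12
tcp_pos: [485.4, 275.4, 72.6]
ee_rot: [0.486, -0.51, 0.512, -0.492]
contact_force: [0.1, 0.4, 0.4]
finger_gap: 69.8
```

```bash
python3 -c "
from h import *
st()
f=grab('scene');c=f['color'][225:360,175:275].astype(float)
c=np.clip((c/255)**.6*255*1.1,0,255).astype(np.uint8)
save(cv2.resize(c,None,fx=4,fy=4,interpolation=cv2.INTER_CUBIC),'s5.png')
for v in range(276,330,3): print(v,[dep(f,u,v).round(0).tolist() for u in (205,224,230)])"
```

```text
4.12 [485.4 275.4  72.6] F [0.1 0.4 0.4] gap 69.8 roterr [-0.42 -0.15 -0.23]
276 [[521.0, 271.0, 131.0], [437.0, 279.0, 166.0], [436.0, 268.0, 163.0]]
279 [[521.0, 272.0, 125.0], [438.0, 279.0, 160.0], [436.0, 269.0, 158.0]]
282 [[520.0, 273.0, 119.0], [438.0, 279.0, 155.0], [438.0, 268.0, 151.0]]
285 [[518.0, 275.0, 115.0], [437.0, 280.0, 150.0], [435.0, 270.0, 147.0]]
288 [[525.0, 272.0, 105.0], [440.0, 279.0, 143.0], [436.0, 271.0, 142.0]]
291 [[519.0, 276.0, 103.0], [439.0, 280.0, 138.0], [436.0, 271.0, 136.0]]
294 [[523.0, 274.0, 95.0], [436.0, 282.0, 134.0], [437.0, 271.0, 130.0]]
297 [[492.0, 290.0, 108.0], [438.0, 282.0, 128.0], [437.0, 272.0, 125.0]]
300 [[485.0, 294.0, 107.0], [437.0, 283.0, 123.0], [438.0, 272.0, 118.0]]
303 [[481.0, 296.0, 103.0], [438.0, 283.0, 117.0], [438.0, 272.0, 113.0]]
306 [[484.0, 296.0, 96.0], [440.0, 283.0, 111.0], [436.0, 274.0, 109.0]]
309 [[483.0, 297.0, 91.0], [441.0, 283.0, 104.0], [438.0, 274.0, 102.0]]
312 [[617.0, 234.0, -1.0], [439.0, 284.0, 100.0], [442.0, 272.0, 93.0]]
315 [[486.0, 297.0, 78.0], [447.0, 281.0, 89.0], [463.0, 261.0, 74.0]]
318 [[495.0, 293.0, 66.0], [454.0, 278.0, 79.0], [464.0, 261.0, 67.0]]
321 [[587.0, 251.0, -1.0], [404.0, 304.0, 107.0], [399.0, 296.0, 106.0]]
324 [[578.0, 256.0, -1.0], [398.0, 308.0, 106.0], [389.0, 302.0, 108.0]]
327 [[566.0, 262.0, 0.0], [387.0, 314.0, 108.0], [382.0, 306.0, 107.0]]
```

View pics/s5.png

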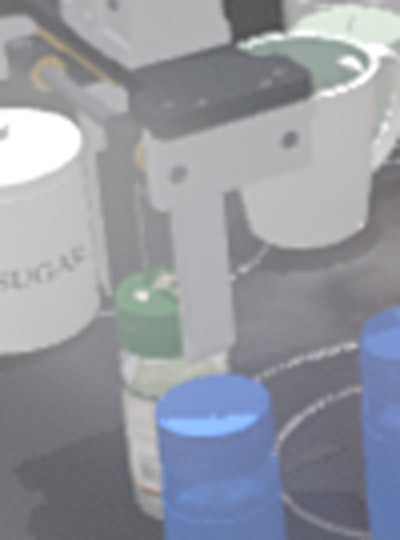

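Call:
{"op": "drive_tool", "data": {
  "rows": [
    [0.2,3.2,-0.3,-0.4,-0.2,-0.2,7],
    [0,0,0,0,0,0,7],
    [0,0,0,0,0,0,7]
  ]
}}

```text
time_s: 4.55
tcp_pos: [485.0, 274.8, 44.5]
ee_rot: [0.487, -0.51, 0.511, -0.492]
contact_force: [-0.5, 0.0, -0.8]
finger_gap: 70.2
```

Call:
{"op": "drive_tool", "data": {
  "rows": [
    [0,0,0,0,0,0,4.2],
    [0,0,0,0,0,0,3.8],
    [0,0,0,0,0,0,3.8],
    [0,0,0,0,0,0,3.8]
  ],
  "force": 15
}}

```text
time_s: 5.05
tcp_pos: [486.2, 275.4, 47.0]
ee_rot: [0.486, -0.509, 0.511, -0.493]
contact_force: [-0.1, -0.0, -1.3]
finger_gap: 44.6
```

```bash
python3 -c "
from h import *
st()
f=grab('scene');c=f['color'][225:360,175:275].astype(float)
c=np.clip((c/255)**.6*255*1.1,0,255).astype(np.uint8)
save(cv2.resize(c,None,fx=4,fy=4,interpolation=cv2.INTER_CUBIC),'s6.png')"
```

```text
5.05 [486.2 275.4  47. ] F [-0.1 -0.  -1.3] gap 44.6 roterr [-0.48 -0.02 -0.24]
```

View pics/s6.png

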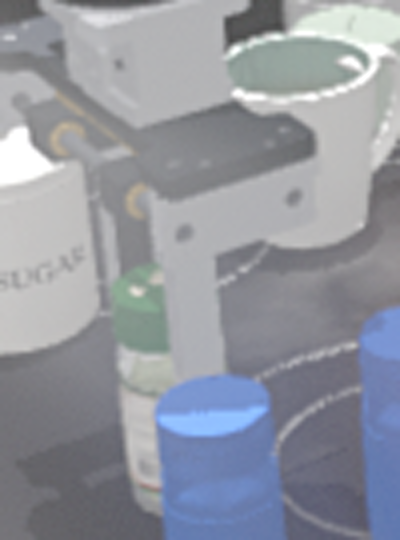

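Call:
{"op": "drive_tool", "data": {
  "rows": [
    [0,-3,0,0,0,0,3.8],
    [0,-4,0,0,0,0,3.8],
    [0,-2.5,0,0,0,0,3.8],
    [0,0,0,0,0,0,3.8]
  ],
  "force": 20
}}

```text
time_s: 5.6
tcp_pos: [484.6, 274.8, 143.7]
ee_rot: [0.487, -0.509, 0.511, -0.492]
contact_force: [-0.1, -0.7, -1.9]
finger_gap: 44.7
```

```bash
python3 -c "
from h import *
st();f=grab('scene');c=f['color'][195:360,145:305].astype(float)
c=np.clip((c/255)**.6*255*1.1,0,255).astype(np.uint8)
save(cv2.resize(c,None,fx=3,fy=3,interpolation=cv2.INTER_CUBIC),'s7.png'); plan([455,62,140],n=6,step=45)"
```

```text
5.6 [484.6 274.8 143.7] F [-0.1 -0.7 -1.9] gap 44.7 roterr [-0.35  0.01 -0.19]
[4.48, 0.04, -0.43] [-0.28, 0.01, -0.15]
[4.48, 0.05, -0.43] [-0.0, -0.0, 0.0]
[4.48, 0.05, -0.43] [0.0, -0.0, -0.0]
[4.48, 0.05, -0.43] [-0.0, -0.0, 0.0]
[3.42, 0.04, -0.33] [0.0, -0.0, -0.0]
[0.0, 0.0, 0.0] [0.0, -0.0, 0.0]
end [455.  62. 140.]
```

View pics/s7.png

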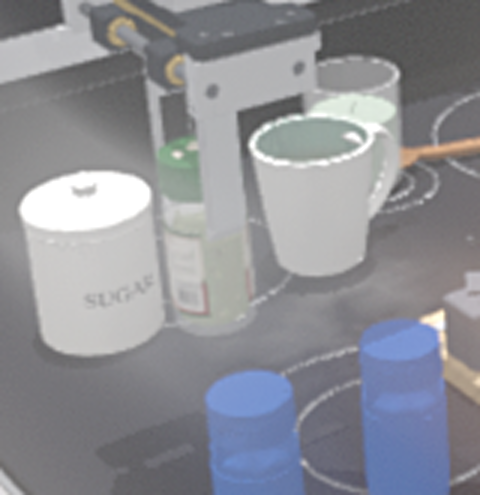

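Call:
{"op": "drive_tool", "data": {
  "rows": [
    [4.5,0,-0.4,-0.3,0,-0.2,3.8],
    [4.5,0,-0.4,0,0,0,3.8],
    [4.5,0,-0.4,0,0,0,3.8],
    [4.5,0,-0.4,0,0,0,3.8],
    [2,0,-0.3,0,0,0,3.8]
  ]
}}

```text
time_s: 6.28
tcp_pos: [452.8, 70.0, 136.4]
ee_rot: [-0.493, 0.511, -0.508, 0.488]
contact_force: [0.8, -0.7, -1.3]
finger_gap: 44.8
```

Call:
{"op": "drive_tool", "data": {
  "rows": [
    [0,0,0,0,0,0,3.8],
    [0,0,0,0,0,0,3.8]
  ]
}}

```text
time_s: 6.52
tcp_pos: [451.9, 68.9, 134.9]
ee_rot: [-0.493, 0.512, -0.508, 0.487]
contact_force: [-0.6, -0.3, -1.3]
finger_gap: 44.4
```

```bash
python3 -c "
from h import *
st();f=grab('scene');t=grab('top')
save(cv2.resize(f['color'][190:350,240:440],None,fx=4,fy=4,interpolation=cv2.INTER_CUBIC),'s8.png')
hs=cv2.cvtColor(f['color'],cv2.COLOR_RGB2HSV); m=cv2.inRange(hs,(50,90,30),(85,255,255)); m[:,:270]=0;m[:,400:]=0;m[:150]=0;m[340:]=0
n,l,s,c=cv2.connectedComponentsWithStats(m);print(s,c)
save(cv2.resize(t['color'][200:330,240:430],None,fx=4,fy=4,interpolation=cv2.INTER_CUBIC),'t8.png')
"
```

```text
6.53 [451.9  68.9 134.9] F [-0.6 -0.3 -1.3] gap 44.4 roterr [0.62 0.05 0.1 ]
[[     0      0    640    480 307101]
 [   309    221     14     10     64]
 [   309    231      6      7     21]
 [   317    232      1      1      1]
 [   319    233      1      1      1]
 [   316    234      7      4     11]
 [   321    235      1      1      1]] [[319.50156138 239.50336209]
 [314.8125     226.125     ]
 [311.71428571 233.66666667]
 [317.         232.        ]
 [319.         233.        ]
 [318.18181818 236.27272727]
 [321.         235.        ]]
```

View pics/s8.png

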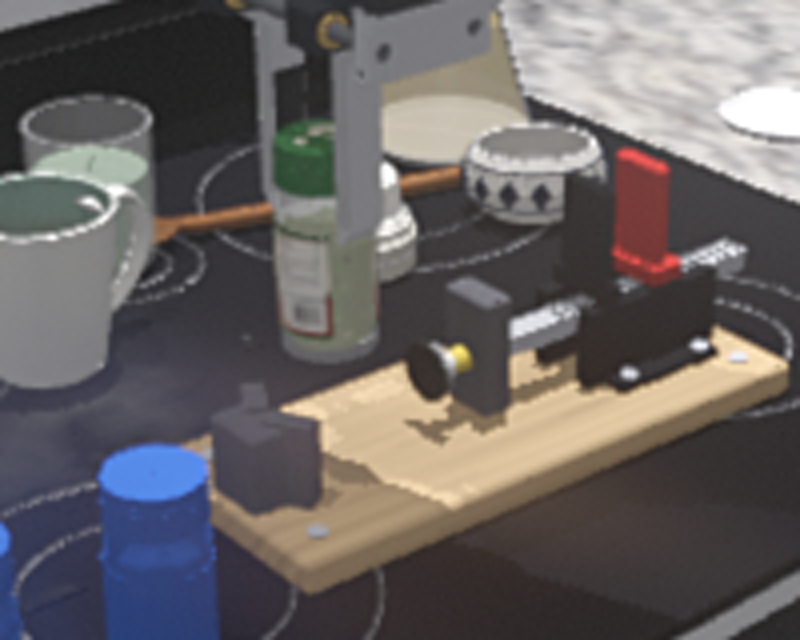

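View pics/t8.png

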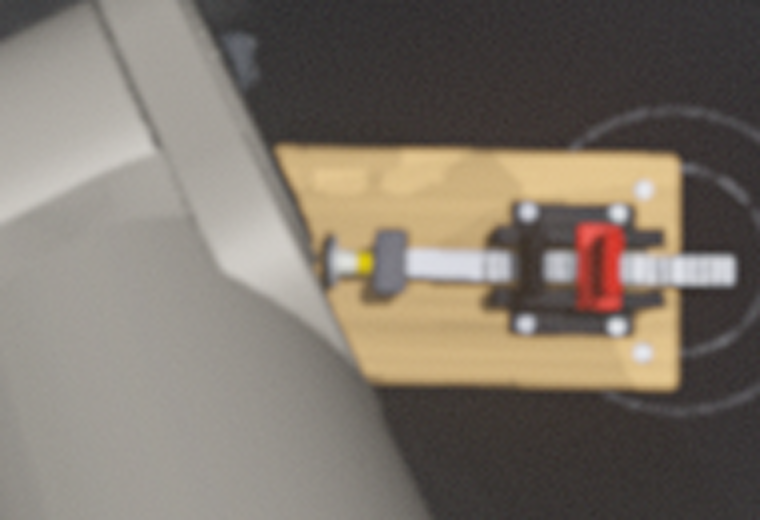

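```bash
cat >> h.py <<'E'
from scipy.optimize import least_squares
def jarfit(f,u0,u1,v0,v1,guess,r=23.,zr=(20,140),show=True):
    P=np.array([dep(f,u,v) for v in range(v0,v1) for u in range(u0,u1)])
    P=P[(np.hypot(P[:,0]-guess[0],P[:,1]-guess[1])<35)&(P[:,2]>zr[0])&(P[:,2]<zr[1])]
    z0=P[:,2].mean()
    g=lambda p:np.hypot(P[:,0]-p[0]-p[2]*(P[:,2]-z0),P[:,1]-p[1]-p[3]*(P[:,2]-z0))-r
    q=least_squares(g,[*guess,0,0],loss='soft_l1',f_scale=1.5).x
    print('n',len(P),'centre',q[:2].round(1),'at z',z0.round(0),'tilt',q[2:].round(3),'zmin',np.percentile(P[:,2],1).round(1),'res',np.abs(g(q)).mean().round(2)); return q
E
python3 -c "
from h import *
f=load('scene'); jarfit(f,308,336,250,282,[452,68])
C=np.array([452.2,-32.,0])
# cradle cross check in scene: apex top edge, tips
for p in ([456.6,98.7,63],[476,83,63],[431.4,86.6,63]): u,v=proj(f,p); print(p,(u-240)*4,(v-190)*4)
"
```

```text
n 603 centre [450.4  67.2] at z 116.0 tilt [0.007 0.016] zmin 91.0 res 1.19
[456.6, 98.7, 63] 268.2317951001992 406.82192952318087
[476, 83, 63] 269.4360637003797 381.52423229357055
[431.4, 86.6, 63] 321.7853559458508 418.352084431594
```

Call:
{"op": "drive_tool", "data": {
  "rows": [
    [0,2,0.5,0.6,0,0,3.8],
    [0,2,0,0,0,0,3.8],
    [0,1,0,0,0,0,3.8],
    [0,0,0,0,0,0,3.8]
  ]
}}

```text
time_s: 7.12
tcp_pos: [457.2, 72.2, 83.6]
ee_rot: [0.491, -0.509, 0.509, -0.491]
contact_force: [-1.6, -1.6, -1.5]
finger_gap: 44.6
```

```bash
python3 -c "
from h import *
st();f=grab('scene')
save(cv2.resize(f['color'][190:350,240:440],None,fx=4,fy=4,interpolation=cv2.INTER_CUBIC),'s9.png')
jarfit(f,308,334,260,295,[453,68])
"
```

```text
7.12 [457.2  72.2  83.6] F [-1.6 -1.6 -1.5] gap 44.6 roterr [0.01 0.37 0.05]
n 844 centre [452.2  69. ] at z 95.0 tilt [-0.172 -0.067] zmin 56.9 res 2.4
```

View pics/s9.png

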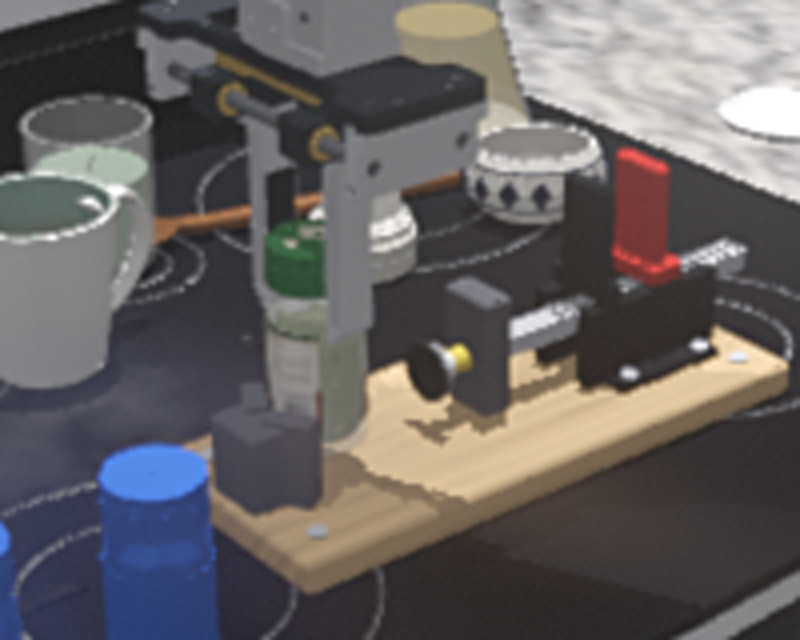

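Call:
{"op": "drive_tool", "data": {
  "rows": [
    [0.4,1.3,-0.1,0,0.3,0,3.8],
    [0,0,0,0,0,0,3.8]
  ]
}}

```text
time_s: 7.42
tcp_pos: [456.9, 68.3, 70.9]
ee_rot: [0.489, -0.509, 0.511, -0.49]
contact_force: [-0.1, -0.1, -1.2]
finger_gap: 44.8
```

```bash
python3 -c "
from h import *
st();f=grab('scene')
save(cv2.resize(f['color'][230:330,280:360],None,fx=6,fy=6,interpolation=cv2.INTER_CUBIC),'s10.png')
for x,y in ((455,67),(455,62),(455,72)):
  for z in (18,24,30): 
    print([tuple(((np.array(proj(f,[x-23*np.sin(a),y+23*np.cos(a)*0+ -0,z]))-[280,230])*6).round()) for a in (np.pi/2,)])
"
```

```text
7.42 [456.9  68.3  70.9] F [-0.1 -0.1 -1.2] gap 44.8 roterr [-0.12  0.05  0.02]
[(np.float64(292.0), np.float64(490.0))]
[(np.float64(292.0), np.float64(474.0))]
[(np.float64(292.0), np.float64(458.0))]
[(np.float64(304.0), np.float64(485.0))]
[(np.float64(304.0), np.float64(469.0))]
[(np.float64(304.0), np.float64(452.0))]
[(np.float64(280.0), np.float64(495.0))]
[(np.float64(280.0), np.float64(479.0))]
[(np.float64(280.0), np.float64(463.0))]
```

View pics/s10.png

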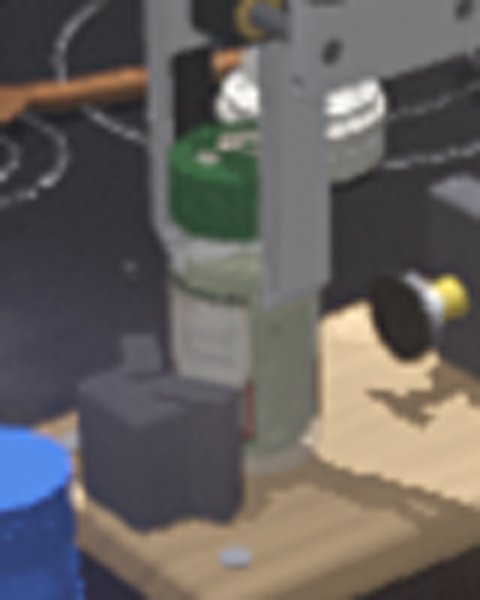

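Call:
{"op": "drive_tool", "data": {
  "rows": [
    [0.1,0.4,-0.1,0,0,0,3.8],
    [0,0.2,0,0,0,0,3.8]
  ]
}}

```text
time_s: 7.72
tcp_pos: [456.9, 67.8, 65.7]
ee_rot: [0.489, -0.509, 0.511, -0.491]
contact_force: [-0.3, -0.0, -1.8]
finger_gap: 44.8
```

```bash
python3 -c "
from h import *
st()"
```

```text
7.72 [456.9  67.8  65.7] F [-0.3 -0.  -1.8] gap 44.8 roterr [-0.24  0.05 -0.01]
```

Call:
{"op": "drive_tool", "data": {
  "rows": [
    [0,0.2,0,0,0,0,3.8],
    [0,0.2,0,0,0,0,3.8]
  ]
}}

```text
time_s: 7.98
tcp_pos: [456.8, 67.7, 62.9]
ee_rot: [0.489, -0.509, 0.511, -0.49]
contact_force: [-11.4, -0.4, 30.2]
finger_gap: 44.6
```

```bash
python3 -c "
from h import *
st()
f=grab('scene')
save(cv2.resize(f['color'][230:330,280:360],None,fx=6,fy=6,interpolation=cv2.INTER_CUBIC),'s11.png')"
```

```text
7.97 [456.8  67.7  62.9] F [-11.4  -0.4  30.2] gap 44.6 roterr [-0.23  0.03  0.07]
```

View pics/s11.png

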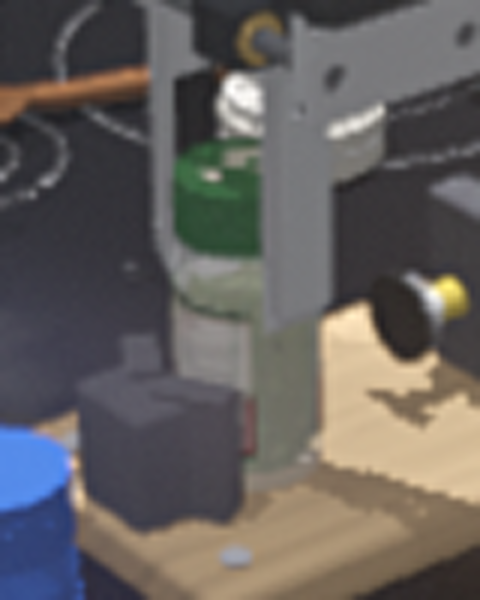

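Call:
{"op": "drive_tool", "data": {
  "rows": [
    [0,-0.1,0,0,0,0,3.8],
    [0,-0.05,0,0,0,0,5],
    [0,0,0,0,0,0,6],
    [0,0,0,0,0,0,7],
    [0,0,0,0,0,0,7]
  ]
}}

```text
time_s: 8.65
tcp_pos: [457.2, 67.9, 64.5]
ee_rot: [0.489, -0.509, 0.512, -0.491]
contact_force: [0.1, 0.9, -1.3]
finger_gap: 69.8
```

```bash
python3 -c "
from h import *
st()
f=grab('scene')
save(cv2.resize(f['color'][230:330,280:360],None,fx=6,fy=6,interpolation=cv2.INTER_CUBIC),'s12.png')"
```

```text
8.65 [457.2  67.9  64.5] F [ 0.1  0.9 -1.3] gap 69.8 roterr [-0.27  0.04  0.06]
```

View pics/s12.png

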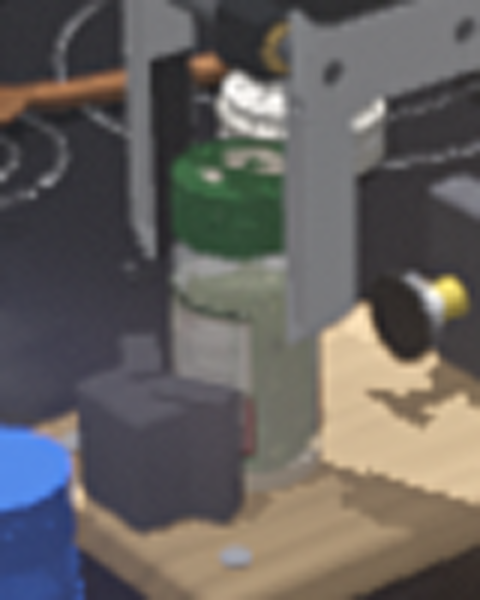

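Call:
{"op": "drive_tool", "data": {
  "rows": [
    [0,-3,0,0,0,0,7],
    [0,-4,0,0,0,0,7],
    [0,-4,0,0,0,0,7],
    [0,0,0,0,0,0,7]
  ]
}}

```text
time_s: 9.2
tcp_pos: [456.1, 68.3, 177.2]
ee_rot: [0.489, -0.509, 0.511, -0.49]
contact_force: [-1.2, 0.1, -0.5]
finger_gap: 69.8
```

```bash
python3 -c "
from h import *
st();f=grab('scene')
jarfit(f,306,340,240,300,[456,68],zr=(25,140))
save(cv2.resize(f['color'][190:350,240:440],None,fx=4,fy=4,interpolation=cv2.INTER_CUBIC),'s13.png')
plan([446,-185,200],n=6)"
```

```text
9.2 [456.1  68.3 177.2] F [-1.2  0.1 -0.5] gap 69.8 roterr [-0.17  0.07  0.04]
n 1089 centre [456.5  65.5] at z 92.0 tilt [ 0.014 -0.037] zmin 45.5 res 2.72
[5.48, -0.52, 0.02] [-0.05, 0.07, 0.05]
[5.47, -0.52, 0.03] [0.0, -0.0, 0.0]
[5.47, -0.52, 0.03] [0.0, -0.0, 0.0]
[5.47, -0.52, 0.03] [-0.0, -0.0, 0.0]
[3.42, -0.33, 0.02] [-0.0, -0.0, -0.0]
[0.0, 0.0, 0.0] [0.0, -0.0, -0.0]
end [ 446. -185.  200.]
```

View pics/s13.png

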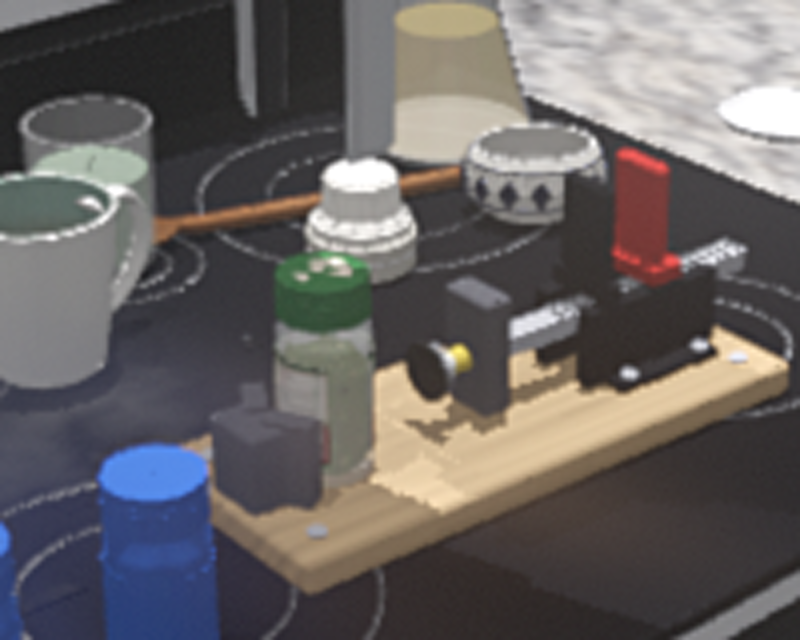

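Call:
{"op": "drive_tool", "data": {
  "rows": [
    [5.5,-0.5,0,0,0,0,3],
    [5.5,-0.5,0,0,0,0,0],
    [5.5,-0.5,0,0,0,0,0],
    [5.5,-0.5,0,0,0,0,0],
    [3,0,0,0,0,0,0]
  ],
  "force": 20
}}

```text
time_s: 9.88
tcp_pos: [442.8, -186.9, 191.2]
ee_rot: [-0.492, 0.51, -0.507, 0.49]
contact_force: [1.1, 0.5, -0.6]
finger_gap: 23.1
```

Call:
{"op": "drive_tool", "data": {
  "rows": [
    [0,0,0,0,0,0,0],
    [0,0,0,0,0,0,0]
  ]
}}

```text
time_s: 10.12
tcp_pos: [441.5, -188.1, 188.8]
ee_rot: [-0.492, 0.512, -0.507, 0.489]
contact_force: [0.6, -0.3, -0.3]
finger_gap: 3.4
```

```bash
python3 -c "
from h import *
st();f=grab('scene');
save(cv2.resize(f['color'][150:310,300:500],None,fx=4,fy=4,interpolation=cv2.INTER_CUBIC),'s14.png')
plan([446,-185,120],n=3)"
```

```text
10.12 [ 441.5 -188.1  188.8] F [ 0.6 -0.3 -0.3] gap 3.4 roterr [ 0.48  0.21 -0.12]
[-0.24, 5.48, 0.4] [0.48, 0.23, -0.11]
[-0.06, 1.4, 0.09] [-0.0, -0.0, 0.0]
[0.0, 0.0, 0.0] [0.0, -0.0, -0.0]
end [ 446. -185.  120.]
```

View pics/s14.png

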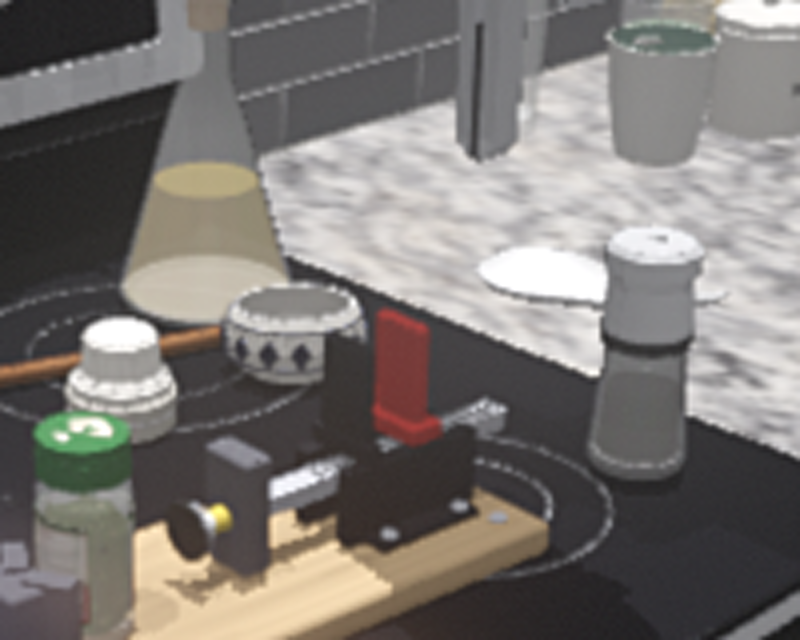

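```bash
python3 -c "
from h import *
f=load('scene')
for cx,cy in ((470,140),(505,140),(475,150),(500,148),(485,120)): print((cx,cy),dep(f,300+cx/4,150+cy/4).round(0))
print('trig', dep(f,300+400/4,150+360/4).round(0),dep(f,300+385/4,150+325/4).round(0),dep(f,300+425/4,150+340/4).round(0),'tiltplate',dep(f,300+395/4,150+400/4).round(0))
for p in ([429.5,-142,127],[429.5,-132,127],[463,-132,127],[429.5,-142,71]): print(p,((np.array(proj(f,p))-[300,150])*4).round())
"
```

```text
(470, 140) [ 445. -182.  213.]
(505, 140) [ 427. -188.  216.]
(475, 150) [ 441. -182.  209.]
(500, 148) [ 430. -188.  211.]
(485, 120) [ 432. -178.  228.]
trig [ 443. -135.  105.] [ 454. -135.  121.] [ 430. -139.  119.] tiltplate [ 446. -136.   81.]
[429.5, -142, 127] [430. 325.]
[429.5, -132, 127] [417. 330.]
[463, -132, 127] [370. 311.]
[429.5, -142, 71] [426. 424.]
```

Call:
{"op": "drive_tool", "data": {
  "rows": [
    [-0.2,5,0.4,0.4,0.2,-0.1,0],
    [0,4,0.1,0,0,0,0],
    [0,2,0,0,0,0,0],
    [0,0,0,0,0,0,0]
  ]
}}

```text
time_s: 10.68
tcp_pos: [447.3, -181.4, 75.8]
ee_rot: [-0.491, 0.509, -0.508, 0.491]
contact_force: [0.5, -0.4, 0.2]
finger_gap: 0.6
```

```bash
python3 -c "
from h import *
st();f=grab('scene');
save(cv2.resize(f['color'][150:310,300:500],None,fx=4,fy=4,interpolation=cv2.INTER_CUBIC),'s15.png')
plan([446,-157,66],n=2)"
```

```text
10.68 [ 447.3 -181.4   75.8] F [ 0.5 -0.4  0.2] gap 0.6 roterr [-0.    0.41 -0.03]
[-2.45, 1.07, -0.27] [-0.06, 0.41, -0.01]
[0.0, 0.0, 0.0] [0.0, 0.0, -0.0]
end [ 446. -157.   66.]
```

View pics/s15.png

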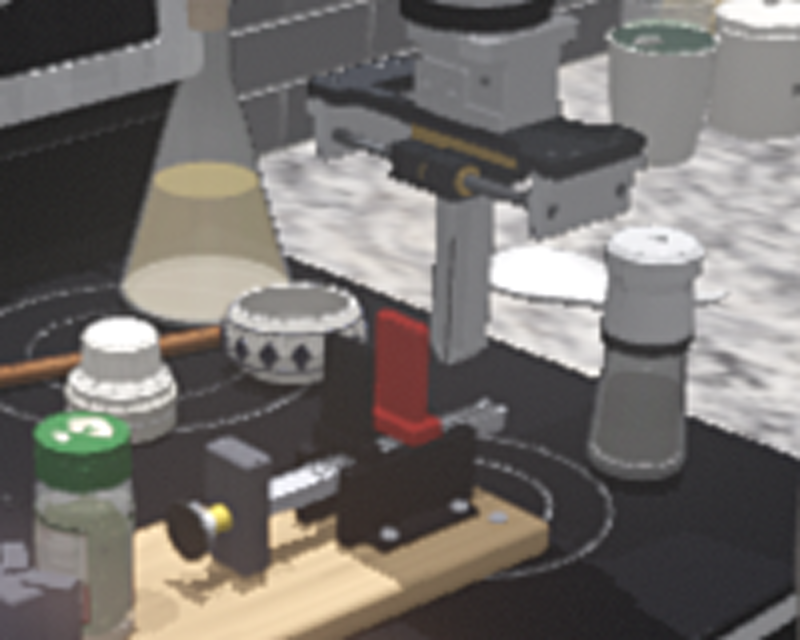

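Call:
{"op": "drive_tool", "data": {
  "rows": [
    [-1.2,0.8,-0.2,0,0.4,0,0],
    [-1,0,0,0,0,0,0],
    [0,0,0,0,0,0,0]
  ]
}}

```text
time_s: 11.1
tcp_pos: [448.8, -158.4, 71.7]
ee_rot: [0.489, -0.508, 0.511, -0.491]
contact_force: [-0.1, -0.7, -0.1]
finger_gap: 0.3
```

Call:
{"op": "drive_tool", "data": {
  "rows": [
    [-0.4,0,0,0,0,0,0],
    [-0.2,0,0,0,0,0,0]
  ]
}}

```text
time_s: 11.35
tcp_pos: [449.7, -152.7, 72.7]
ee_rot: [0.489, -0.508, 0.512, -0.491]
contact_force: [-0.6, -0.1, -0.5]
finger_gap: 0.5
```

Call:
{"op": "drive_tool", "data": {
  "rows": [
    [-0.3,0,0,0,0,0,0]
  ]
}}

```text
time_s: 11.48
tcp_pos: [449.8, -150.3, 72.8]
ee_rot: [0.489, -0.508, 0.513, -0.491]
contact_force: [-0.1, -5.6, -3.2]
finger_gap: 0.2
```

```bash
python3 -c "
from h import *
st()"
```

```text
11.47 [ 449.8 -150.3   72.8] F [-0.1 -5.6 -3.2] gap 0.2 roterr [-0.39  0.04  0.16]
```

Call:
{"op": "drive_tool", "data": {
  "rows": [
    [-0.5,0.2,-0.2,-0.3,0,0,0],
    [-0.5,0.1,-0.1,0,0,0,0],
    [-0.5,0,0,0,0,0,0],
    [-0.4,0,0,0,0,0,0]
  ]
}}

```text
time_s: 11.98
tcp_pos: [448.7, -134.0, 70.6]
ee_rot: [0.489, -0.508, 0.513, -0.488]
contact_force: [-0.0, -6.5, -1.3]
finger_gap: 0.0
```

Call:
{"op": "drive_tool", "data": {
  "rows": [
    [-0.3,0,0,0,0,0,0]
  ]
}}

```text
time_s: 12.1
tcp_pos: [448.8, -131.7, 70.6]
ee_rot: [0.489, -0.508, 0.514, -0.488]
contact_force: [-0.3, -6.5, -0.9]
finger_gap: 0.8
```

```bash
cat >> h.py <<'E'
def look(name):
    st(); f=grab('scene'); save(cv2.resize(f['color'][210:330,290:450],None,fx=5,fy=5,interpolation=cv2.INTER_CUBIC),name)
    t=grab('top'); save(cv2.resize(t['color'][230:305,260:430],None,fx=4.5,fy=4.5,interpolation=cv2.INTER_CUBIC),'t'+name)
E
python3 -c "
from h import *
look('p1.png')"
```

```text
12.1 [ 448.8 -131.7   70.6] F [-0.3 -6.5 -0.9] gap 0.8 roterr [-0.23 -0.2   0.39]
```

View pics/p1.png

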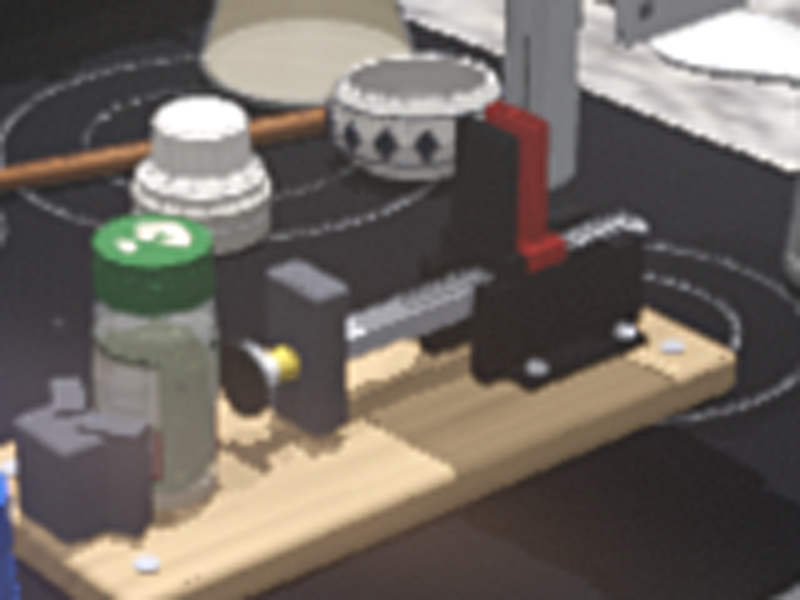

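View pics/tp1.png

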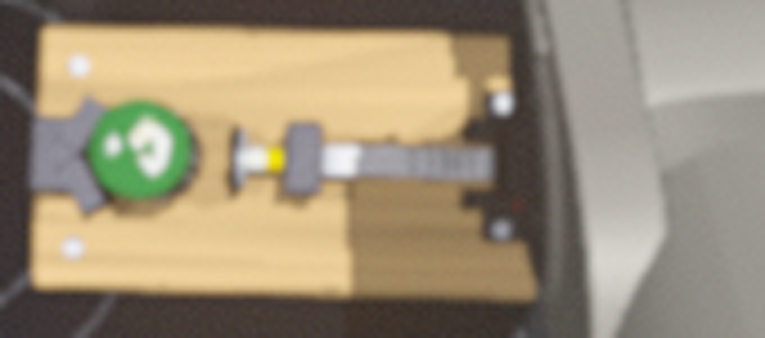

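Call:
{"op": "drive_tool", "data": {
  "rows": [
    [-0.3,0,-0.1,-0.2,-0.2,0.3,0]
  ]
}}

```text
time_s: 12.32
tcp_pos: [448.4, -129.2, 70.7]
ee_rot: [0.49, -0.509, 0.511, -0.489]
contact_force: [3.6, -6.5, -1.8]
finger_gap: 0.3
```

Call:
{"op": "drive_tool", "data": {
  "rows": [
    [-0.3,0,0,0,0,0,0]
  ]
}}

```text
time_s: 12.45
tcp_pos: [448.5, -128.0, 70.8]
ee_rot: [0.49, -0.509, 0.512, -0.488]
contact_force: [-0.5, -21.0, -1.0]
finger_gap: 0.5
```

Call:
{"op": "drive_tool", "data": {
  "rows": [
    [1,0,0,0,0,0,0],
    [1.2,0,0,0,0,0,0],
    [1,0,-0.1,0,0,0,0],
    [0,0,-0.1,0,0,0,0]
  ]
}}

```text
time_s: 12.95
tcp_pos: [444.8, -162.0, 70.8]
ee_rot: [0.489, -0.51, 0.512, -0.488]
contact_force: [-0.6, 1.2, -0.6]
finger_gap: 0.4
```

```bash
python3 -c "
from h import *
look('p2.png')"
```

```text
12.95 [ 444.8 -162.    70.8] F [-0.6  1.2 -0.6] gap 0.4 roterr [-0.08 -0.16  0.2 ]
```

View pics/p2.png

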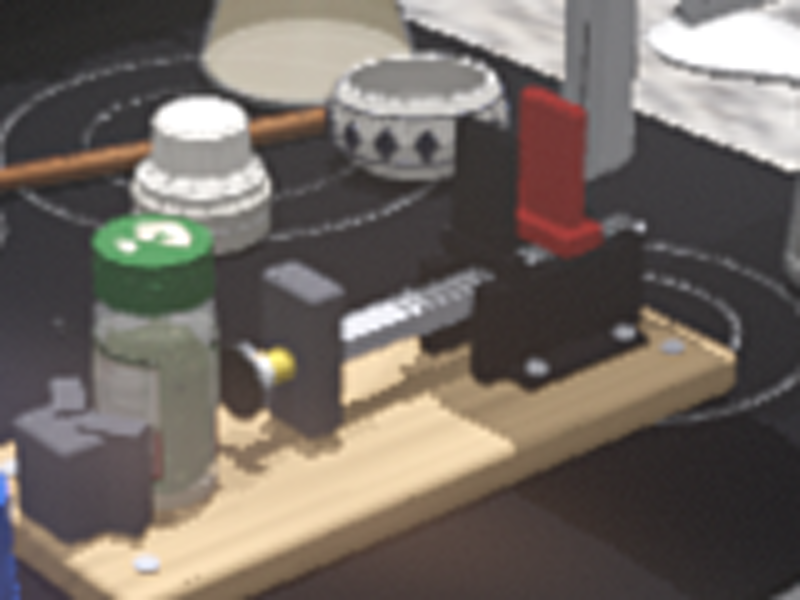

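View pics/tp2.png

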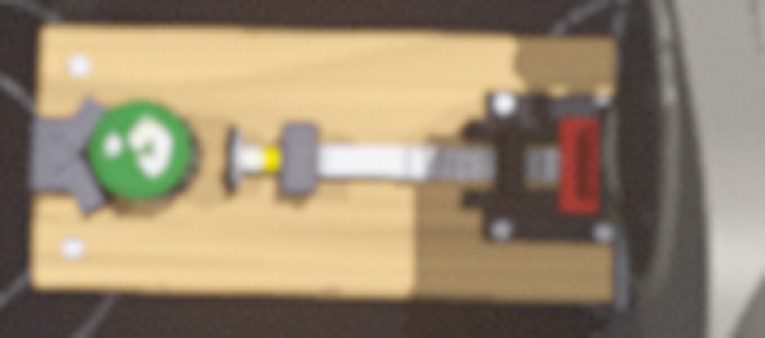

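Call:
{"op": "drive_tool", "data": {
  "rows": [
    [-0.8,0,0.2,0,0,0,0],
    [-0.5,0,0,0,0,0,0],
    [-0.5,0,0,0,0,0,0],
    [-0.5,0,0,0,0,0,0]
  ]
}}

```text
time_s: 13.55
tcp_pos: [448.1, -137.2, 70.8]
ee_rot: [0.49, -0.509, 0.512, -0.488]
contact_force: [-0.6, -6.3, -0.8]
finger_gap: 0.8
```

Call:
{"op": "drive_tool", "data": {
  "rows": [
    [-0.4,0,0,0,0,0,0]
  ]
}}

```text
time_s: 13.68
tcp_pos: [448.2, -133.3, 70.9]
ee_rot: [0.49, -0.509, 0.512, -0.488]
contact_force: [0.3, -6.9, -1.1]
finger_gap: 0.3
```

Call:
{"op": "drive_tool", "data": {
  "rows": [
    [-0.3,0,0,0,0,0,0]
  ]
}}

```text
time_s: 13.8
tcp_pos: [448.3, -130.3, 70.9]
ee_rot: [0.491, -0.508, 0.512, -0.488]
contact_force: [0.6, -7.5, -1.2]
finger_gap: 0.8
```

```bash
python3 -c "
from h import *
look('p3.png')"
```

```text
13.8 [ 448.3 -130.3   70.9] F [ 0.6 -7.5 -1.2] gap 0.8 roterr [-0.09 -0.04  0.38]
```

View pics/p3.png

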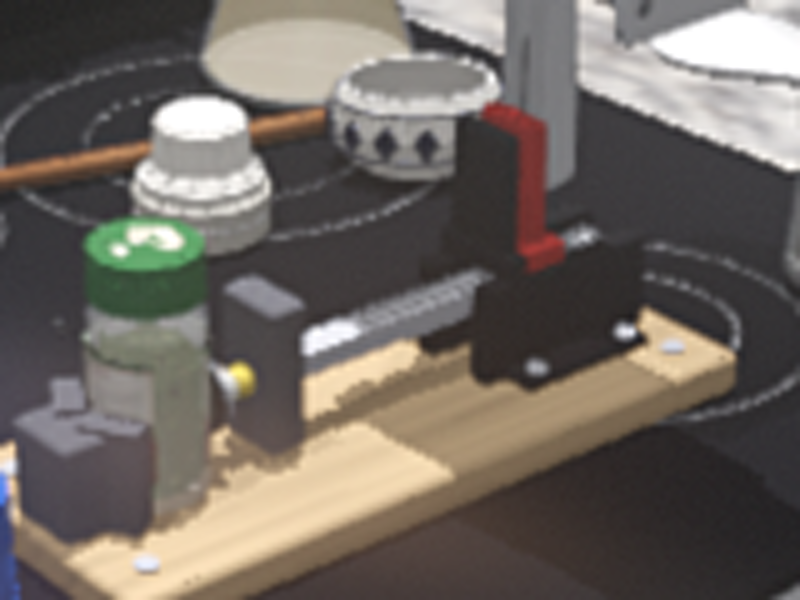

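View pics/tp3.png

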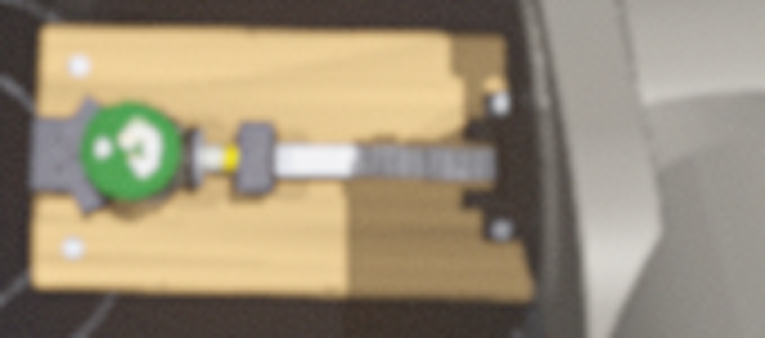

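Call:
{"op": "drive_tool", "data": {
  "rows": [
    [-0.3,0,0,0,0,0.3,0]
  ]
}}

```text
time_s: 14.02
tcp_pos: [448.5, -127.8, 70.9]
ee_rot: [0.49, -0.509, 0.511, -0.489]
contact_force: [-0.7, -25.0, 0.9]
finger_gap: 0.5
```

Call:
{"op": "drive_tool", "data": {
  "rows": [
    [-0.15,0,0,0,0,0,0]
  ]
}}

```text
time_s: 14.15
tcp_pos: [448.4, -128.0, 71.0]
ee_rot: [0.49, -0.509, 0.512, -0.488]
contact_force: [0.2, -19.5, -2.3]
finger_gap: 0.3
```

Stop reached. Now release, then a careful third stroke.

Call:
{"op": "drive_tool", "data": {
  "rows": [
    [0.8,0,0,0,0,0,0],
    [1,0,0,0,0,0,0],
    [1,0,0,0,0,0,0],
    [0,0,0,0,0,0,0]
  ]
}}

```text
time_s: 14.65
tcp_pos: [447.4, -156.5, 71.1]
ee_rot: [0.49, -0.509, 0.512, -0.489]
contact_force: [0.6, 0.8, -0.1]
finger_gap: 0.7
```

```bash
python3 -c "
from h import *
look('p4.png')"
```

```text
14.65 [ 447.4 -156.5   71.1] F [ 0.6  0.8 -0.1] gap 0.7 roterr [-0.12 -0.02  0.27]
```

View pics/p4.png

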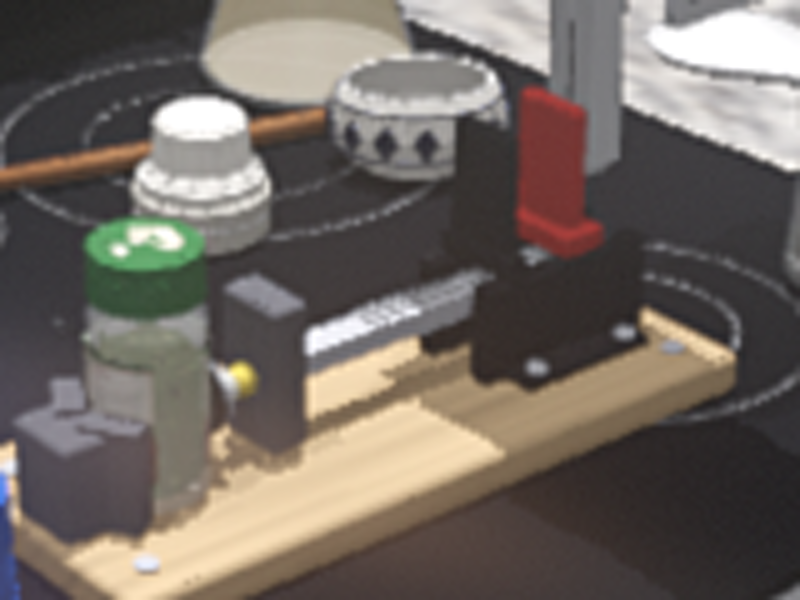

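View pics/tp4.png

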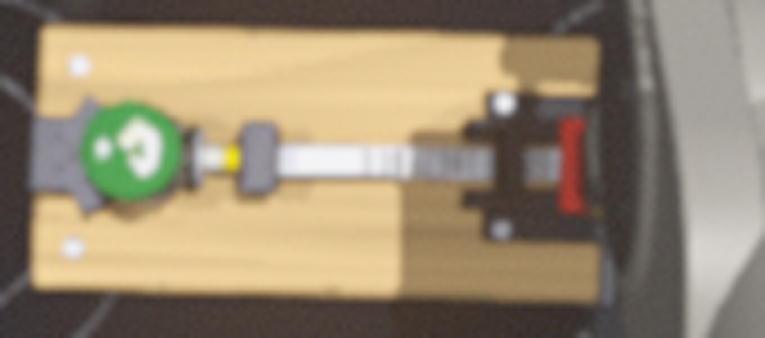

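Call:
{"op": "drive_tool", "data": {
  "rows": [
    [-0.5,0,0,0,0,0,0],
    [-0.4,0,0,0,0,0,0]
  ]
}}

```text
time_s: 15.0
tcp_pos: [447.8, -147.0, 71.2]
ee_rot: [0.49, -0.508, 0.512, -0.489]
contact_force: [0.1, -9.0, -1.9]
finger_gap: -0.2
```

Call:
{"op": "drive_tool", "data": {
  "rows": [
    [-0.3,0,0,0,0,0,0]
  ]
}}

```text
time_s: 15.12
tcp_pos: [447.9, -144.6, 71.2]
ee_rot: [0.491, -0.508, 0.513, -0.488]
contact_force: [-0.4, -10.9, -2.1]
finger_gap: 0.6
```

Call:
{"op": "drive_tool", "data": {
  "rows": [
    [-0.3,0,0,0,0,0,0]
  ]
}}

```text
time_s: 15.25
tcp_pos: [448.0, -142.5, 71.3]
ee_rot: [0.491, -0.508, 0.513, -0.488]
contact_force: [0.3, -12.1, -2.9]
finger_gap: 0.7
```

Call:
{"op": "drive_tool", "data": {
  "rows": [
    [-0.2,0,0,0,0,0,0]
  ]
}}

```text
time_s: 15.38
tcp_pos: [448.0, -141.5, 71.3]
ee_rot: [0.491, -0.507, 0.514, -0.487]
contact_force: [0.5, -13.4, -3.4]
finger_gap: 0.7
```

```bash
python3 -c "
from h import *
look('p5.png')
f=load('scene'); save(cv2.resize(f['color'][265:305,305:365],None,fx=12,fy=12,interpolation=cv2.INTER_CUBIC),'p5z.png')
f=load('top'); save(cv2.resize(f['color'][250:280,260:335],None,fx=10,fy=10,interpolation=cv2.INTER_CUBIC),'tp5z.png')"
```

```text
15.38 [ 448.  -141.5   71.3] F [  0.5 -13.4  -3.4] gap 0.7 roterr [-0.16 -0.07  0.58]
```

View pics/p5.png

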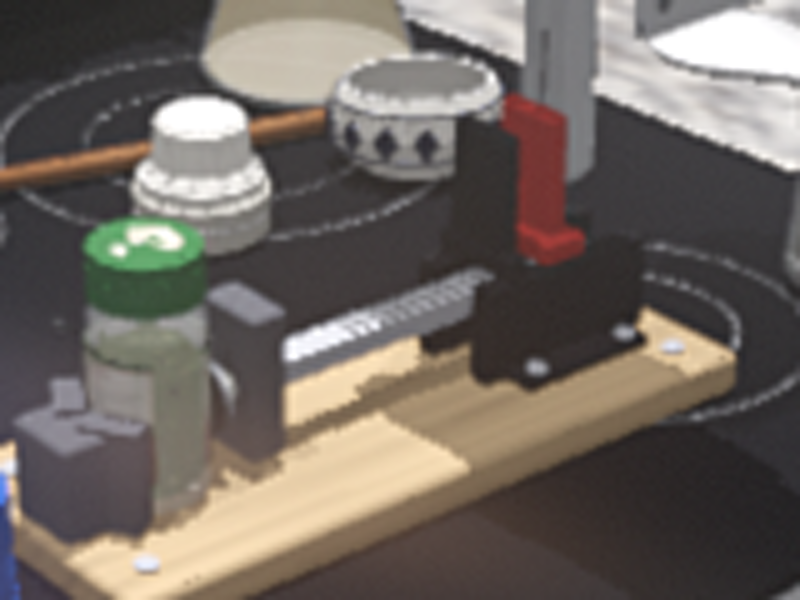

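View pics/p5z.png

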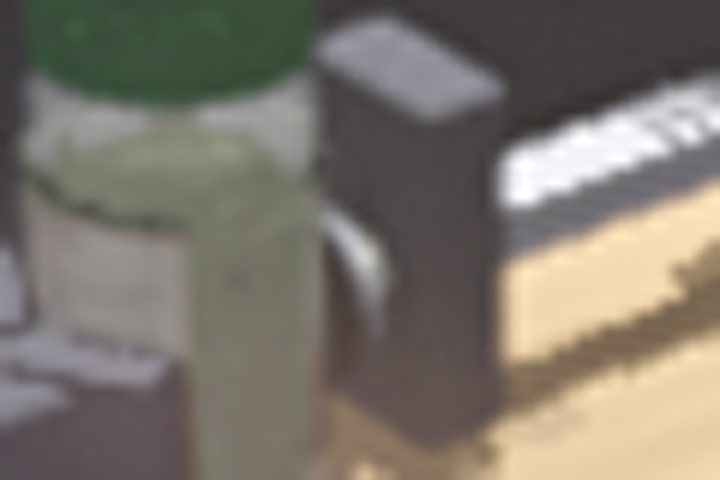

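View pics/tp5z.png

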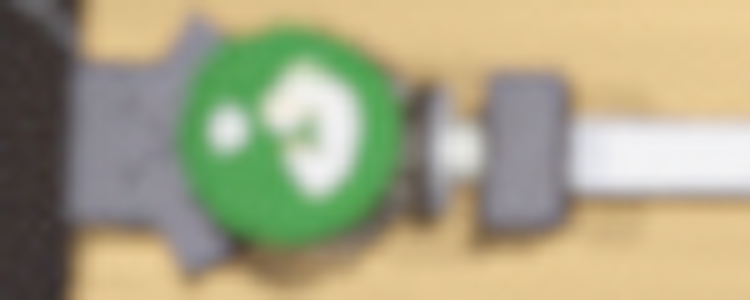

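```bash
python3 -c "
from h import *
for i in range(6):
    st(); grab('top'); grab('scene')
st(); s=ctrl.observe(); print(s['qvel'].round(4))
f=load('scene'); jarfit(f,300,336,245,300,[456.5,71],zr=(64,124))
t=load('top'); hsv=cv2.cvtColor(t['color'],cv2.COLOR_RGB2HSV)
m=cv2.inRange(hsv,(50,120,40),(80,255,255)); m[:, :255]=0; m[:,330:]=0;m[:240]=0;m[300:]=0
ys,xs=np.nonzero(m); c,r=cv2.minEnclosingCircle(np.c_[xs,ys].astype(np.float32)); print(c,r,onz(t,*c,124))
save(cv2.resize(t['color'][250:280,260:335],None,fx=10,fy=10,interpolation=cv2.INTER_CUBIC),'tp6z.png')"
```

```text
15.47 [ 448.  -141.5   71.3] F [  0.1 -12.1  -3.4] gap 0.6 roterr [-0.16 -0.06  0.58]
15.57 [ 448.  -141.5   71.3] F [  0.3 -11.6  -4.3] gap 0.1 roterr [-0.16 -0.07  0.57]
15.68 [ 448.  -141.5   71.3] F [  1.8 -12.6  -3.5] gap 0.4 roterr [-0.16 -0.07  0.57]
15.78 [ 448.  -141.5   71.3] F [  1.3 -12.1  -2.5] gap 0.4 roterr [-0.16 -0.07  0.57]
15.88 [ 448.  -141.5   71.3] F [ -0.  -11.8  -3.5] gap 0.1 roterr [-0.16 -0.07  0.57]
15.97 [ 448.  -141.5   71.3] F [  0.6 -11.6  -3.3] gap 0.7 roterr [-0.16 -0.08  0.57]
16.07 [ 448.  -141.5   71.3] F [  0.  -12.6  -3. ] gap 0.3 roterr [-0.16 -0.07  0.57]
[-0.001  -0.0009 -0.0007 -0.     -0.0002  0.0002  0.0009]
n 792 centre [455.9  69.7] at z 95.0 tilt [ 0.004 -0.043] zmin 64.2 res 1.87
(288.47222900390625, 263.370361328125) 10.031024932861328 [455.39573831  69.64742802 124.        ]
```

View pics/tp6z.png

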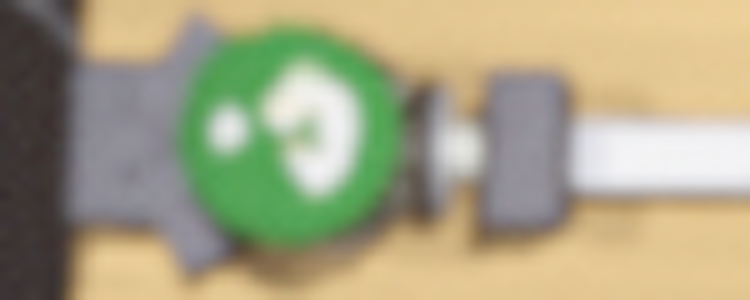

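```bash
python3 -c "
from h import *
print(ctrl.sign_off())"
```

```text
the job is handed in; nothing more can be done
None
```

The jar is standing in the V cradle, gripped by the pad, and I handed the job in with the trigger still held squeezed. I moved the green-capped jar and let go of it about 6 mm short of the seat. Then I pumped the trigger from behind with closed fingers: two full strokes, and a partial third that I am holding. The sign-off gave no verdict.

**Last checks**
- **Pad:** the yellow half of the stem has just gone in. About 8–9 mm of white stem still shows, so the pad is pressed in roughly 11 mm.
- **Push on the trigger:** steady at about 12 N over 0.7 s. I estimate that puts 6.5–8 N on the jar, though I could not measure that directly. The trigger is about 10 mm in.
- **Jar:** upright, with a fitted tilt of about 0.04 rad. It is at (455.5, 69.7), against my seat estimate of (455, 72).
- **Other things:** none touched, as far as the pictures show.

**What disagreed**
- **Fingertip height:** the camera showed the fingertips about 40 mm higher than the reported tool position and `tips_ahead` imply. I used the camera heights.
- **Starting gap:** the jaw started with the pad about 43 mm from where the seated jar's face would be, not the 72 mm given for fully open.
- **Set-down force:** pressing the jar onto the board briefly reached about 30 N before I eased off.

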